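# Clear the pile after the microscope lesson

### The arm

A 7-joint arm with a two-finger parallel gripper is mounted at the origin on the work surface. World frame = base frame: x ahead of the robot, y to its left, z up, the work surface at z = 0. Lengths are in m, angles in degrees, forces in N, time in s.
With the tool pointing down it reaches from about 0.4 to 0.85 m from the base axis. Payload 10.4 kg.
Tool frame: the origin (TCP) lies midway between the tips of the shut fingers; the grasp point (between the pads) lies 19 mm behind it; y points along the fingers, z is the direction in which the jaws open and shut, and the axes are right-handed (so a half turn about y gives the same grasp; the last joint's range is limited). The gripper opens to 87 mm and grips with 3 to 60 N. Pads are 19 mm wide; open, the fingers measure 117 mm over their backs; the gripper's body (75 mm by 190 mm) begins 51 mm behind the grasp point.
Start: joints at [61.902, 19.034, -3.707, 83.658, 1.238, 77.344, -5.071], TCP at [0.282, -0.558, 0.194] pointing down, gripper open.
Joint ranges: [-148.97, 148.97], [-28.65, 121.19], [-84.17, 76.75], [9.2, 138.47], [-72.65, 252.65], [3.7, 117.97], [-149.18, 149.18]. Speed limits (degrees/s): [127.2, 127.2, 159.86, 159.86, 180, 180, 180].

### API

Orientations are given as a 3x3 rotation matrix whose columns are the frame's x, y, z axes.
In Python, from plant import sensors, vision, robot gives the robot as it stands.
- The arm moves only by the shell command python3 -m jog 'ROWS'. ROWS is JSON, a list that holds one entry, the list of rows, each a list of 5 numbers: the gripper's target within -1 to 1 (fully open at 1, half-way at 0, shut at -1), then the shift along the tool's x, y, z in units of 30 mm (1.0 is 30 mm), then the turn about the tool's y in units of 5 degrees (1.0 is 5 degrees). A call has exactly 5 rows; each row shifts and turns the pose as measured when the row begins, along the tool's axes as they then stand; what a row does not reach is not made up. A row lasts 1/12 s, in which the tool goes at most 41.7 mm and 7.16 degrees, less where a joint would pass 70% of its speed; a pose out of reach is approached as far as the arm can. A call is refused whole if a number of a shift passes 1 or a number of a turn 1, either way. A call with a gripper value outside its range is refused whole. The fingers move at their own pace and stop on an object; the grip force is fixed at half the most. Time passes only in rows, so rows that do not move let the fingers close, or fill a call up. It gives the time, the measured TCP pose, the force and the opening at its end, in the units of the state.
- sensors.get_obs(): the state, without advancing time (a new reading comes with each control period).
- vision.read_camera(name): name is "scene" or "top" or "wrist"; returns (picture, depth): 420x560x3 uint8, blue, green, red; 420x560 float32, m along the optical axis (not along the pixel's ray), 0 where there is no reading.
- vision.camera_model(name): a dict with "intrinsics" (3x3 intrinsics, pixels), "position" and "rotation" of the camera in the world; the wrist camera has in their place "T_tool_cam" (4x4, takes a point from camera to tool coordinates, whose origin is the TCP and whose axes are the tool frame's). Camera axes: x right, y down, z forward; pixel columns grow to the right and rows downward; lengths in m; the calibration is good to about 2 mm. A picture is of the moment at which its call begins: read the wrist's pose just before it. camera_model takes no time and is no camera call.
- robot.sign_off(): hands the job in, once; it reports no verdict.
The state is a dict: "time_s": time; "q": joint angles; "dq": joint speeds; "tau": joint torques, N m; "position": TCP position; "tool_rot": TCP orientation; "force": force on the tool from outside, world axes, zero at the start; "torque": the same for the moment, N m; "finger_gap": finger opening in m.
Only numpy, scipy, OpenCV 4.12 (cv2) and the standard library are available. Lean on these libraries where they do the work, as an engineer would, in place of code of your own. Each camera call takes 0.05 s, during which the arm holds its last target.

### The job

Take the pile of microscope supplies apart from the top down and set each thing upright and flat on the floor of the grey tray made to its outline, in this order: first the canister in the small round tray, then the square cover-glass box squarely in the square tray, then the round dish in the large round tray, and last the slide box lengthwise in the oblong tray. Set them down, do not drop them, and do not knock over the amber dropper bottle or the glass beaker.

Things in the scene. Friction and masses are not known exactly. Their poses are not given: they have to be found in the camera images.
- canister_mid (a point): Top of the pile: round black canister with a metal screw lid, standing upright, 28 mm across, 46 mm tall. The point is its centre, half-way up (23 mm above its foot); z is its upright axis.
- cover_box_mid (a point): Second from the top: square white plastic box for cover glasses, 40 x 40 mm, 24 mm tall. The point is its centre, half-way up (12 mm above its underside); x and y run along its sides, z up.
- dish_mid (a point): Third from the top: closed round glass dish with a opaque honey-coloured filling, solid to the touch, 62 mm across, 22 mm tall. The point is its centre, half-way up (11 mm above its underside); z is its upright axis.
- slide_box_mid (a point): Bottom of the pile, standing on the bench: oblong wooden slide box, 108 mm long (x), 60 mm wide (y), 38 mm tall, shut fast. The point is its centre, half-way up (19 mm above its underside). The pile is not glued: each thing just rests on the one below, within some 4 mm of its middle, turned any way.
- tray_small: Small round grey tray for the canister, fixed to the bench: inside 46 mm across, outside 54 mm. Origin at the centre of its underside, on the bench, z up. As in all four trays the floor is 3 mm above the bench and the rim 8 mm above the bench, 4 mm thick.
- tray_square: Square grey tray for the cover-glass box, fixed to the bench: inside 58 x 58 mm, outside 66 x 66 mm, floor 3 mm and rim 8 mm above the bench. Origin at the centre of its underside; x and y run along its sides.
- tray_round: Large round grey tray for the dish, fixed to the bench: inside 80 mm across, outside 88 mm, floor 3 mm and rim 8 mm above the bench. Origin at the centre of its underside, z up.
- tray_oblong: Oblong grey tray for the slide box, fixed to the bench: inside 128 mm (x) by 80 mm (y), outside 136 x 88 mm, floor 3 mm and rim 8 mm above the bench. Origin at the centre of its underside; x runs along its length.
- dropper: Amber glass dropper bottle with a red bulb, a bystander standing loose on the bench among the trays: 34 mm across, 92 mm tall. Origin at the centre of its underside, z up.
- beaker: Empty clear glass beaker, a bystander standing loose on the bench: 66 mm across, 85 mm tall. Origin at the centre of its underside, z up.
Things that resemble listed ones, but are neither listed nor needed, are in the scene too. What is shaped like the part that bears canister_mid but blue is not meant. What is shaped like the tray_round but green is not meant.

How it is judged (in metres and radians):
On the way, in this order (a step that is already met when the one before it is completed fails the run):
1. the canister in the small round tray, released (horizontal distance between canister_mid and tray_small below 0.01 m and z of canister_mid in the frame of tray_small between 0.023 and 0.029 m and angle between canister_mid's own z axis and vertical below 0.08 rad and contact force between the fingers and canister below 0.05 N and linear speed of canister below 0.02 m/s), for 0.2 s.
2. the cover-glass box in the square tray, released (horizontal distance between cover_box_mid and tray_square below 0.013 m and z of cover_box_mid in the frame of tray_square between 0.012 and 0.018 m and angle between cover_box_mid's own z axis and vertical below 0.08 rad and (angle between the x axis of cover_box_mid and the x axis of tray_square, either way round below 0.3 rad or angle between the x axis of cover_box_mid and the y axis of tray_square, either way round below 0.3 rad) and contact force between the fingers and cover_box below 0.05 N and linear speed of cover_box below 0.02 m/s), for 0.2 s.
3. the dish in the large round tray, released (horizontal distance between dish_mid and tray_round below 0.011 m and z of dish_mid in the frame of tray_round between 0.011 and 0.017 m and angle between dish_mid's own z axis and vertical below 0.08 rad and contact force between the fingers and dish below 0.05 N and linear speed of dish below 0.02 m/s), for 0.2 s.
4. the slide box in the oblong tray, lying along it, released (horizontal distance between slide_box_mid and tray_oblong below 0.015 m and z of slide_box_mid in the frame of tray_oblong between 0.019 and 0.025 m and angle between slide_box_mid's own z axis and vertical below 0.08 rad and angle between the x axis of slide_box_mid and the x axis of tray_oblong, either way round below 0.25 rad and contact force between the fingers and slide_box below 0.05 N and linear speed of slide_box below 0.02 m/s), for 0.2 s.
At the end, for the whole second after the job is handed in: Each thing rests flat on its own tray's floor (height 3 mm, tilt 0.08 rad), released and still, centred within 10 mm (canister), 13 mm (cover-glass box), 11 mm (dish), 15 mm (slide box); slide box along its tray within 0.25 rad, cover-glass box square to its tray within 0.3 rad (all of step 1 and all of step 2 and all of step 3 and all of step 4); the robot touches nothing.
It fails at once if the dropper bottle or the beaker is knocked over (angle between any of dropper, beaker's own z axis and vertical above 0.6 rad).
It fails at once if a thing is dropped: it falls freely, out of the fingers, faster than 0.8 m/s (a fall of more than about 30 mm) ((contact force between the fingers and canister below 0.01 N and linear speed of canister above 0.8 m/s) or (contact force between the fingers and cover_box below 0.01 N and linear speed of cover_box above 0.8 m/s) or (contact force between the fingers and dish below 0.01 N and linear speed of dish above 0.8 m/s) or (contact force between the fingers and slide_box below 0.01 N and linear speed of slide_box above 0.8 m/s)).
It also fails if it takes over 106 s, if anything falls off the work surface, if the arm or the gripper's body presses on something with over 40 N, if the wrist force passes 120 N, or if a joint passes its speed limit or range.

## Working session

There is one attempt and no reset: what is moved stays moved. The work goes in short steps, Python scripts to look and compute and a shell command to move; the robot and the scene stay as the last step left them, time stands still between calls to the robot, and variables do not carry over. Pictures are saved under pics/ and viewed, and the job is handed in when it is done.

```bash
mkdir -p pics; ls; python3 - <<'E'
from plant import sensors, vision
import cv2,numpy as np
print(sensors.get_obs())
for n in ["scene","top","wrist"]:
    p,d=vision.read_camera(n); cv2.imwrite(f"pics/{n}0.png",p); np.save(f"pics/{n}0.npy",d)
    print(n,vision.camera_model(n), d.min(),d.max())
E
```

```text
pics
{'time_s': 0.0, 'q': array([61.90292957, 19.07284338, -3.70643483, 83.70605285,  1.23811353,
       77.34161947, -5.06951673]), 'dq': array([-0.00135391,  0.05144168, -0.00328866, -0.06230297,  0.01708377,
        0.03911639, -0.02102321]), 'tau': array([ 6.33471882e-04, -6.23250961e+01,  2.50170229e-02, -3.89888620e+01,
       -6.13421900e-02,  4.00051929e-02,  1.33434278e-04]), 'position': array([ 0.28161621, -0.55748967,  0.19364407]), 'tool_rot': array([[-8.92553524e-01, -7.01896577e-04,  4.50940921e-01],
       [-4.50941461e-01,  1.22018261e-03, -8.92552693e-01],
       [ 7.62494094e-05, -9.99999009e-01, -1.40559256e-03]]), 'force': array([-0.61917487, -0.02030284,  0.75258495]), 'torque': array([ 0.03669012,  0.01417099, -0.01395362]), 'finger_gap': 0.08724893829748548}
scene {'intrinsics': array([[472.40631485,   0.        , 277.32668954],
       [  0.        , 472.40631485, 207.42325845],
       [  0.        ,   0.        ,   1.        ]]), 'position': array([ 1.150805  , -0.53391127,  0.77498098]), 'rotation': array([[ 0.63537642,  0.47409714, -0.60953155],
       [ 0.7
[... 347 characters left out ...]
y([[ 0.0246223 , -0.99012165,  0.13803212],
       [-0.99955548, -0.0267048 , -0.01325523],
       [ 0.01681041, -0.13764439, -0.99033905]])} 0.0 2.203913
wrist {'intrinsics': array([[294.23283757,   0.        , 271.97383317],
       [  0.        , 294.23283757, 210.04683007],
       [  0.        ,   0.        ,   1.        ]]), 'T_tool_cam': array([[-8.00129096e-04,  9.64414998e-01,  2.64391891e-01,
        -7.25043462e-02],
       [-1.01327538e-03, -2.64392622e-01,  9.64414597e-01,
        -1.91100590e-01],
       [ 9.99999167e-01,  5.03754386e-04,  1.18876620e-03,
        -1.25118212e-03],
       [ 0.00000000e+00,  0.00000000e+00,  0.00000000e+00,
         1.00000000e+00]])} 0.0 1.4628389
```

View pics/top0.png

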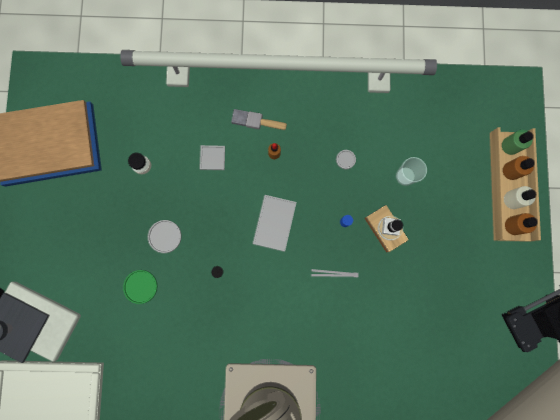

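View pics/scene0.png

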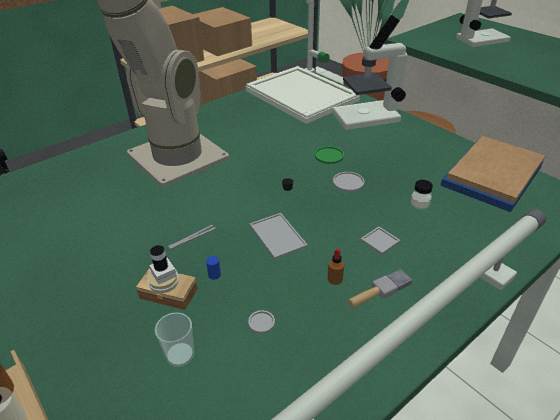

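View pics/wrist0.png

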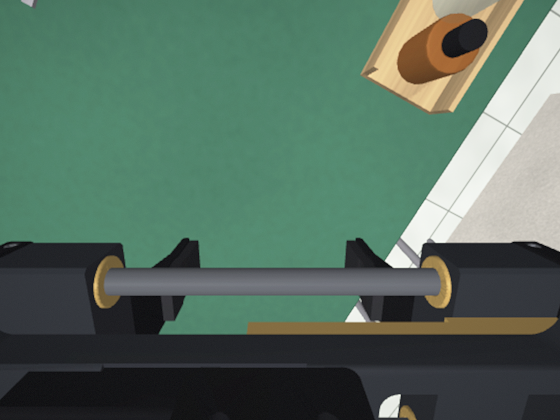

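Top view shows the pile at (390,228) and the grey trays: small round (346,159), square (212,157), large round (164,237), oblong (275,223). The green ring at (140,287) and the blue cylinder at (346,221) are decoys. The beaker is at (412,172) and the dropper at (274,150). Next I'll measure them and take enlarged crops.

```bash
cat > h.py <<'E'
import numpy as np,cv2
from plant import sensors,vision
M={n:vision.camera_model(n) for n in ("scene","top","wrist")}
def campose(n,obs=None):
    m=M[n]
    if n!="wrist": return m["rotation"],m["position"],m["intrinsics"]
    T=m["T_tool_cam"];R=obs["tool_rot"]
    return R@T[:3,:3],obs["position"]+R@T[:3,3],m["intrinsics"]
def plane(n,uv,z,obs=None):
    R,p,K=campose(n,obs);uv=np.atleast_2d(np.array(uv,float))
    r=(np.c_[uv,np.ones(len(uv))]@np.linalg.inv(K).T)@R.T
    return p+r*((z-p[2])/r[:,2])[:,None]
def cloud(n,d,obs=None):
    R,p,K=campose(n,obs);v,u=np.mgrid[:d.shape[0],:d.shape[1]]
    r=(np.dstack([u,v,np.ones_like(u)])@np.linalg.inv(K).T)*d[...,None]
    return r@R.T+p
def proj(n,P,obs=None):
    R,p,K=campose(n,obs);c=(np.atleast_2d(P)-p)@R;c=c@K.T
    return c[:,:2]/c[:,2:]
E
python3 - <<'E'
from h import *
p=cv2.imread("pics/top0.png");d=np.load("pics/top0.npy");C=cloud("top",d)
hsv=cv2.cvtColor(p,cv2.COLOR_BGR2HSV)
m=((hsv[...,1]<70)&(hsv[...,2]>90)).astype(np.uint8)
m[:130]=0;m[290:]=0
n,l,s,c=cv2.connectedComponentsWithStats(m)
for i in range(1,n):
    if s[i,4]<60: continue
    cn,_=cv2.findContours((l==i).astype(np.uint8),cv2.RETR_EXTERNAL,cv2.CHAIN_APPROX_NONE)
    q=cn[0][:,0]
    w=plane("top",q,0.008)[:,:2]
    r=cv2.minAreaRect(w.astype(np.float32)*1000);print(s[i],"rect",np.round(r[0],1),np.round(r[1],1),round(r[2],1),"circ",cv2.minEnclosingCircle(w.astype(np.float32)*1000))
for x,y in [(390,228),(386,240),(396,225),(372,212),(346,221),(274,150),(274,146),(412,172),(217,272),(330,273),(260,120)]: print((x,y),np.round(C[y,x],3))
print(np.round(C[60,250],3),np.round(C[66,250],3))
cv2.imwrite("pics/crop1.png",cv2.resize(p[140:290,310:450],None,fx=4,fy=4,interpolation=cv2.INTER_CUBIC))
q=cv2.imread("pics/scene0.png")
cv2.imwrite("pics/crop2.png",cv2.resize(q[230:380,120:290],None,fx=4,fy=4,interpolation=cv2.INTER_CUBIC))
E
```

```text
[ 545  130   15  160 1673] rect [ 542.  -750.9] [ 39.1 437.5] 86.8 circ ((541.2830200195312, -763.747802734375), 218.8656768798828)
[199 145  26  25 628] rect [655.  174.7] [66.9 68.1] 1.7 circ ((655.0267333984375, 173.7274169921875), 46.99414825439453)
[336 149  20  21 319] rect [ 660.6 -190.5] [52.2 55.5] 46.5 circ ((659.9906005859375, -190.5192413330078), 28.145282745361328)
[132 156  20  19 137] rect [623.4 358.3] [37.3 51. ] 48.6 circ ((627.386474609375, 363.6971435546875), 26.592845916748047)
[396 157  31  29 653] rect [ 632.  -367.1] [68.4 90.3] 28.0 circ ((630.76025390625, -367.1007080078125), 45.930580139160156)
[504 186  32  23 438] rect [ 565.7 -661.3] [54.5 84.9] 19.4 circ ((566.1251220703125, -662.440185546875), 43.67686080932617)
[ 252  195   45   57 1750] rect [4.805e+02 2.000e-01] [ 90.8 138.3] 77.9 circ ((480.7997741699219, 0.04754164069890976), 80.52561950683594)
[378 214  23  27 291] rect [ 476.9 -307.7] [59.2 70.2] 89.4 circ ((477.03338623046875, -309.5950927734375), 35.43885040283203)
[147 220  34  34 905] rect [435.8 292.2] [87.9 87.1] 3.1 circ ((437.0260314941406, 291.4643249511719), 45.14649963378906)
[311 269  48   9 270] rect [ 350.9 -162.5] [ 18.7 124.4] 0.1 circ ((351.5936584472656, -162.4423065185547), 62.65560531616211)
[  6 281  26   9 141] rect [299.6 659.6] [20.5 64.6] 1.4 circ ((290.625, 659.3513793945312), 32.302696228027344)
(390, 228) [ 0.464 -0.286  0.108]
(386, 240) [ 0.439 -0.292  0.039]
(396, 225) [ 0.469 -0.295  0.13 ]
(372, 212) [ 0.517 -0.263  0.002]
(346, 221) [ 0.485 -0.186  0.046]
(274, 150) [0.664 0.006 0.067]
(274, 146) [0.668 0.006 0.089]
(412, 172) [ 0.63  -0.373  0.004]
(217, 272) [0.346 0.145 0.021]
(330, 273) [ 0.351 -0.152  0.001]
(260, 120) [0.759 0.046 0.02 ]
[0.885 0.073 0.116] [0.873 0.073 0.108]
```

View pics/crop1.png

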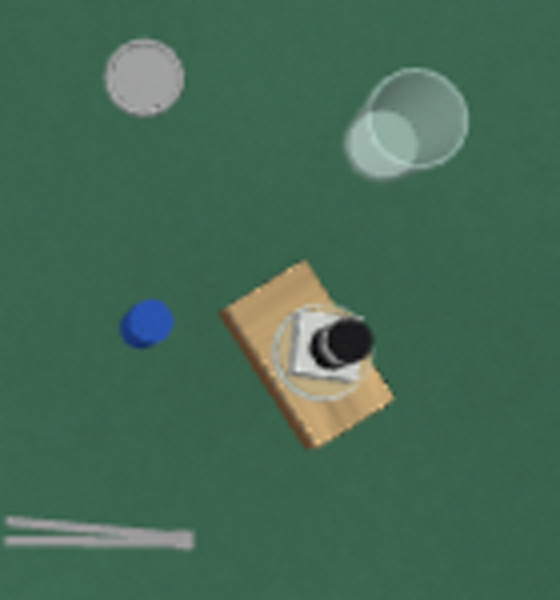

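View pics/crop2.png

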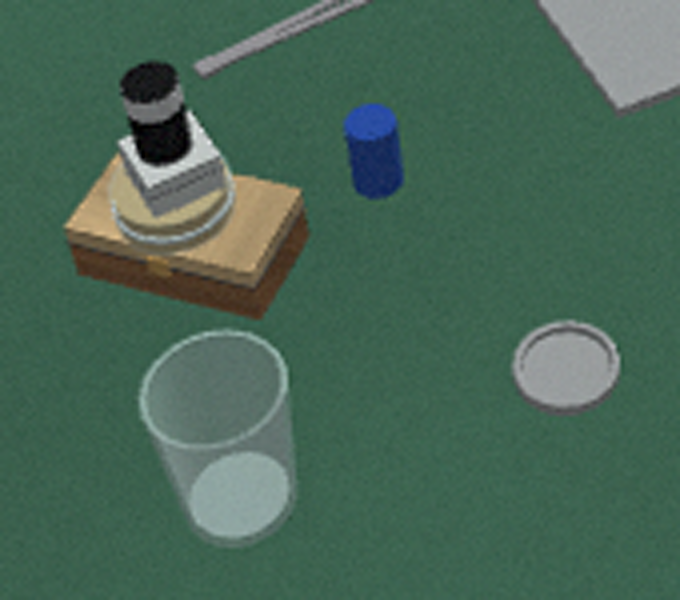

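The crops confirm the pile. It has a black canister with a metal lid band, then the white square box, the honey-coloured dish and the wooden box. The blue cylinder stands apart and isn't meant. Now I'll fit the pile parts at their known heights.

```bash
python3 - <<'E'
from h import *
p=cv2.imread("pics/top0.png");d=np.load("pics/top0.npy");C=cloud("top",d)
hsv=cv2.cvtColor(p,cv2.COLOR_BGR2HSV)
sub=np.zeros(p.shape[:2],bool);sub[200:256,362:412]=1
Z=C[...,2]
for nm,m,z in [("can top",sub&(Z>.120),.13),("can dark",sub&(hsv[...,2]<45),.13),("wood top",sub&(Z>.028)&(Z<.2)&(hsv[...,2]>0),.038),("box",sub&(Z>.078)&(Z<.09),.084),("dish",sub&(Z>.053)&(Z<.066),.060)]:
    w=plane("top",np.argwhere(m)[:,::-1],z)[:,:2]*1000;w=w.astype(np.float32)
    print(nm,m.sum(),cv2.minAreaRect(w),cv2.minEnclosingCircle(w),w.mean(0))
# slide box: top corners from crop
print("slide corners",np.round(plane("top",np.array([(220,312),(305,260),(393,400),(315,448)])/4+[310,140],.038)*1000))
# beaker base, dropper
print("beaker rim c",plane("top",[[310+419/4,140+118/4]],.085)," base",plane("top",[[310+381/4,140+145/4]],.0))
print("dropper",plane("top",[[274.5,147]],.092))
E
```

```text
can top 122 ((465.1958312988281, -272.28790283203125), (114.65623474121094, 136.54942321777344), 87.79716491699219) ((465.1958923339844, -272.28790283203125), 89.15137481689453) [ 470.2267 -294.8486]
can dark 96 ((467.4772033691406, -292.0592041015625), (22.085439682006836, 35.69853210449219), 19.786518096923828) ((466.393310546875, -292.44915771484375), 17.866064071655273) [ 468.1599  -294.02344]
wood top 1023 ((474.037353515625, -299.9851989746094), (108.41661834716797, 72.47689056396484), 33.921180725097656) ((471.4532775878906, -295.9421691894531), 60.8382682800293) [ 471.95157 -297.21036]
box 126 ((471.5965881347656, -295.05194091796875), (41.228294372558594, 40.47322463989258), 85.62862396240234) ((471.206298828125, -295.47174072265625), 28.317123413085938) [ 469.51996 -289.3491 ]
dish 166 ((469.5468444824219, -298.1073303222656), (60.32552719116211, 60.556400299072266), 27.79885482788086) ((470.13916015625, -299.07110595703125), 32.03946304321289) [ 464.40756 -294.13007]
slide corners [[ 495. -237.   38.]
 [ 531. -293.   38.]
 [ 441. -350.   38.]
 [ 408. -299.   38.]]
beaker rim c [[ 0.61803686 -0.35603988  0.085     ]]  base [[ 0.618162   -0.35523357  0.        ]]
dropper [[0.6648422  0.00444807 0.092     ]]
```

Measured so far: canister about (0.470, -0.296), box (0.4715, -0.2955, side at -4.4°), dish (0.470, -0.299), slide box (0.469, -0.295, long axis 33°). Going above the pile.

```bash
cat >> h.py <<'E'
def go(x,y,z,yaw=None):
    """print needed shift in tool axes and units; yaw = jaw line direction (deg, mod 180)"""
    o=sensors.get_obs();R=o["tool_rot"];dl=R.T@(np.array([x,y,z])-o["position"])/.03
    a=np.degrees(np.arctan2(R[1,2],R[0,2]))
    s=f"t {o['time_s']:.2f} pos {np.round(o['position'],4)} jaw {a:.1f} gap {o['finger_gap']:.4f} F {np.round(o['force'],1)} units x,y,z {np.round(dl,2)}"
    if yaw is not None:
        dy=(yaw-a+90)%180-90
        s+=f" turn {-dy/5:.2f} (tool y down) q7 {o['q'][6]:.0f}"
    print(s)
E
python3 -m jog '[[[1,-0.95,0,-0.49,0],[1,-0.95,0,-0.49,0],[1,-0.95,0,-0.49,0],[1,-0.95,0,-0.49,0],[1,-0.95,0,-0.49,0]]]'
python3 -m jog '[[[1,-0.95,0,-0.49,0],[1,-0.95,0,-0.49,0],[1,-0.95,0,-0.49,0],[1,-0.95,0,-0.49,0],[1,-0.95,0,-0.49,0]]]'
python3 -c "
from h import *
go(.470,-.296,.2)"
```

```text
time_s: 0.57
position: [0.3712, -0.4296, 0.1909]
tool_rot: [[-0.899, -0.006, 0.438], [-0.438, 0.001, -0.899], [0.005, -1.0, -0.004]]
force: [0.7, -1.4, -0.1]
finger_gap: 0.0872
time_s: 0.98
position: [0.4699, -0.2939, 0.1896]
tool_rot: [[-0.9, -0.008, 0.437], [-0.437, 0.001, -0.9], [0.006, -1.0, -0.004]]
force: [0.7, -0.7, 0.8]
finger_gap: 0.0868
t 0.98 pos [ 0.4699 -0.2939  0.1896] jaw -64.1 gap 0.0868 F [ 0.7 -0.7  0.8] units x,y,z [ 0.03 -0.35  0.06]
```

```bash
python3 - <<'E'
from h import *
o=sensors.get_obs()
p,d=vision.read_camera("wrist");cv2.imwrite("pics/w1.png",p);np.save("pics/w1.npy",d)
go(.47,-.296,.095,-4.4)
C=cloud("wrist",d,o)
Z=C[...,2]
near=np.hypot(C[...,0]-.47,C[...,1]+.296)<.08
for z0,z1 in [(.122,.137),(.08,.089),(.055,.064),(.033,.042)]:
    m=near&(Z>z0)&(Z<z1);w=(C[m][:,:2]*1000).astype(np.float32)
    if len(w)>20: print(z0,len(w),cv2.minAreaRect(w),cv2.minEnclosingCircle(w))
E
```

```text
t 1.03 pos [ 0.4745 -0.2867  0.1897] jaw -63.6 gap 0.0873 F [ 3.   7.8 -0.4] units x,y,z [0.26 3.16 0.23] turn -11.85 (tool y down) q7 -40
0.122 826 ((470.10723876953125, -294.9078674316406), (28.03549575805664, 27.55042266845703), 25.789499282836914) ((470.1552429199219, -295.0579528808594), 14.3333101272583)
0.08 718 ((471.7715759277344, -294.0995178222656), (39.95027160644531, 40.01115417480469), 84.10247802734375) ((472.1192932128906, -294.1381530761719), 27.237674713134766)
0.055 699 ((473.18243408203125, -296.54864501953125), (55.937862396240234, 61.51778793334961), 20.077360153198242) ((470.4542236328125, -297.5558166503906), 31.060710906982422)
0.033 2046 ((471.1224670410156, -293.83685302734375), (108.18695068359375, 60.20603942871094), 33.11565017700195) ((471.0279541015625, -293.98577880859375), 61.190216064453125)
```

View pics/w1.png

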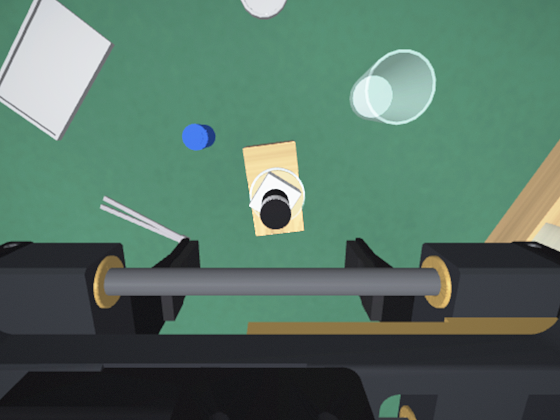

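The wrist view shows the pile upright at about (275,200), with the canister top at (275,212). Its depth agrees with the top camera to within 2 mm. Aligning, then going down.

```bash
python3 -m jog '[[[1,0.2,0.3,0.2,0],[1,0,0.3,0,0],[1,0,0.2,0,0],[1,0,0,0,0],[1,0,0,0,0]]]' | head -2
python3 -c "
from h import *
go(.470,-.295,.095)"
```

```text
time_s: 1.45
position: [0.4716, -0.2929, 0.1623]
t 1.45 pos [ 0.4716 -0.2929  0.1623] jaw -63.4 gap 0.0871 F [ 1.  -0.7  1.2] units x,y,z [0.07 2.24 0.06]
```

```bash
python3 -m jog '[[[1,0.07,0.5,0.06,0],[1,0,0.5,0,0],[1,0,0.5,0,0],[1,0,0.4,0,0],[1,0,0.2,0,0]]]' | head -2
python3 -c "
from h import *
go(.470,-.295,.095)"
```

```text
time_s: 1.87
position: [0.4684, -0.3006, 0.0989]
t 1.87 pos [ 0.4684 -0.3006  0.0989] jaw -63.9 gap 0.0873 F [-0.   0.  -0.8] units x,y,z [-0.13  0.13 -0.14]
```

```bash
python3 -m jog '[[[1,-0.13,0.1,-0.14,0],[1,0,0,0,0],[1,0,0,0,0],[1,0,0,0,0],[1,0,0,0,0]]]' | head -2
python3 -c "
from h import *
go(.470,-.295,.095)"
```

```text
time_s: 2.28
position: [0.47, -0.2953, 0.0961]
t 2.28 pos [ 0.47   -0.2953  0.0961] jaw -64.0 gap 0.0870 F [ 0.5 -0.3  0.1] units x,y,z [-0.01  0.04 -0.01]
```

Centred at (0.470, -0.295). Closing.

```bash
for i in 1 2; do :; done; python3 -m jog '[[[-1,0,0,0,0],[-1,0,0,0,0],[-1,0,0,0,0],[-1,0,0,0,0],[-1,0,0,0,0]]]'
python3 -m jog '[[[-1,0,0,0,0],[-1,0,0,0,0],[-1,0,-0.1,0,0],[-1,0,-0.3,0,0],[-1,0,-0.5,0,0]]]'
python3 -c "
from h import *
go(.660,-.1905,.15)"
```

```text
time_s: 2.7
position: [0.471, -0.2959, 0.0979]
tool_rot: [[-0.899, -0.003, 0.439], [-0.439, 0.001, -0.899], [0.002, -1.0, -0.002]]
force: [-0.1, 0.4, -0.3]
finger_gap: 0.0616
time_s: 3.12
position: [0.4693, -0.2949, 0.1235]
tool_rot: [[-0.898, -0.007, 0.439], [-0.439, 0.004, -0.898], [0.005, -1.0, -0.007]]
force: [-1.1, 0.3, -0.6]
finger_gap: 0.0282
t 3.12 pos [ 0.4693 -0.2949  0.1235] jaw -64.0 gap 0.0282 F [-1.1  0.3 -0.6] units x,y,z [-7.24 -0.92 -0.34]
```

The fingers finished closing while lifting, so the grip height is uncertain. Looking before going on.

```bash
python3 - <<'E'
from h import *
o=sensors.get_obs()
p,d=vision.read_camera("wrist");s,ds=vision.read_camera("scene")
cv2.imwrite("pics/w2.png",np.hstack([cv2.resize(p[100:340,150:400],(400,384)),cv2.resize(s[200:320,100:225],(400,384),interpolation=cv2.INTER_CUBIC)]))
go(.470,-.295,.095)
E
```

```text
t 3.22 pos [ 0.4714 -0.296   0.1266] jaw -64.0 gap 0.0203 F [ 0.9  0.9 -0. ] units x,y,z [ 0.02  1.05 -0.05]
```

View pics/w2.png

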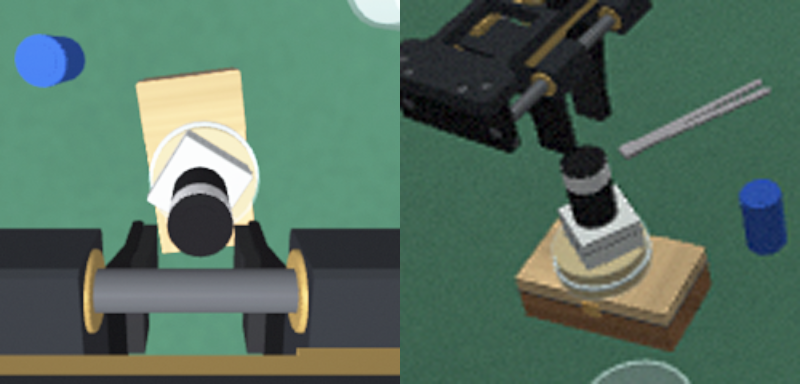

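```bash
python3 - <<'E'
from h import *
o=sensors.get_obs()
P=o["position"];R=o["tool_rot"]
for n in("scene","wrist","top"):
    print(n,proj(n,[P,P-R[:,1]*.019,[.47,-.295,.13],[.47,-.295,.084]],o).round(0).tolist())
s,ds=vision.read_camera("scene")
C=cloud("scene",ds)
print(C[253,157],C[263,157],C[228,168])
s=s.copy()
for q,c in zip(proj("scene",[P,P-R[:,1]*.019,[.47,-.295,.13]]),[(0,0,255),(0,255,255),(255,0,255)]): cv2.circle(s,tuple(int(v) for v in q),1,c,-1)
cv2.imwrite("pics/s3.png",cv2.resize(s[140:320,60:260],None,fx=3.3,fy=3.3,interpolation=cv2.INTER_NEAREST))
print(sensors.get_obs()["finger_gap"])
E
```

```text
scene [[158.0, 251.0], [156.0, 244.0], [157.0, 250.0], [161.0, 266.0]]
wrist [[273.0, 238.0], [274.0, 249.0], [271.0, 241.0], [271.0, 221.0]]
top [[396.0, 224.0], [398.0, 223.0], [396.0, 225.0], [391.0, 226.0]]
[ 0.47787771 -0.3002794   0.12968742] [ 0.47803362 -0.30516553  0.105255  ] [ 0.28205068 -0.1898379   0.0018509 ]
0.016386945688619325
```

View pics/s3.png

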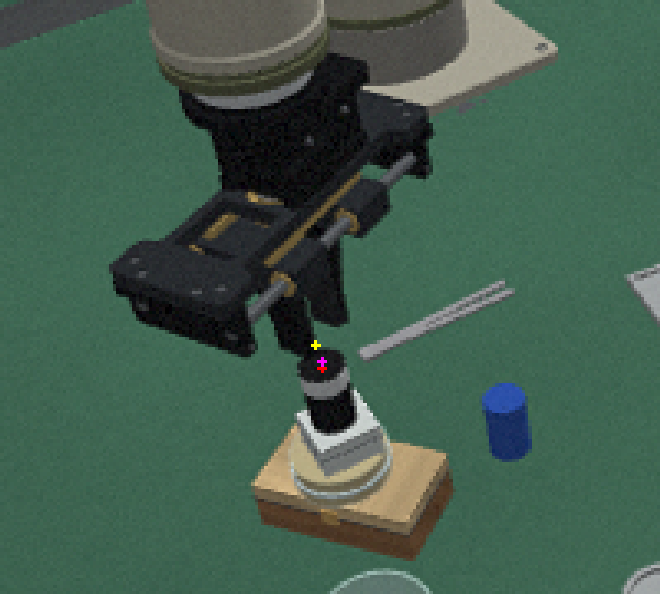

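```bash
python3 - <<'E'
from h import *
o=sensors.get_obs();P=o["position"];R=o["tool_rot"]
s,ds=vision.read_camera("scene");C=cloud("scene",ds)
L=(C-P)@R*1000
sel=(abs(L[...,2])<40)&(abs(L[...,0])<40)&(L[...,1]<40)&(L[...,1]>-70)&(C[...,2]>.132)
for a in range(-70,40,5):
    m=sel&(L[...,1]>=a)&(L[...,1]<a+5)
    if m.sum(): print(a,m.sum(),"x",L[m][:,0].min().round(),L[m][:,0].max().round(),"z",np.sort(L[m][:,2]).round()[[0,-1]])
print(o["finger_gap"])
E
```

```text
-70 33 x -12.0 4.0 z [-19.  22.]
-65 33 x -11.0 9.0 z [-18.  20.]
-60 32 x -13.0 9.0 z [-17.  20.]
-55 40 x -13.0 12.0 z [-15.  19.]
-50 40 x -11.0 12.0 z [-17.  18.]
-45 40 x -11.0 12.0 z [-15.  18.]
-40 45 x -12.0 13.0 z [-16.  18.]
-35 40 x -11.0 11.0 z [-17.  19.]
-30 13 x -11.0 9.0 z [-17.  17.]
-10 4 x -7.0 6.0 z [-7. 13.]
0.016386945688619325
```

Scene depth puts the fingertips about 27 mm behind the reported TCP at this opening. I'll raise clear and shut fully to learn where the tips really go.

```bash
python3 -m jog '[[[-1,0,-0.6,0,0],[-1,0,-0.6,0,0],[-1,0,0,0,0],[-1,0,0,0,0],[-1,0,0,0,0]]]'|head -2
cat > tip.py <<'E'
from h import *
o=sensors.get_obs();P=o["position"];R=o["tool_rot"]
s,ds=vision.read_camera("scene");C=cloud("scene",ds)
L=(C-P)@R*1000
sel=(abs(L[...,2])<75)&(abs(L[...,0])<16)&(L[...,1]<20)&(L[...,1]>-50)&(C[...,2]>.134)
for a in range(-50,20,4):
    m=sel&(L[...,1]>=a)&(L[...,1]<a+4)
    if m.sum(): print(a,m.sum(),"x",L[m][:,0].min().round(),L[m][:,0].max().round(),"z",np.sort(L[m][:,2]).round()[[0,-1]])
print(o["finger_gap"],P)
E
python3 tip.py
```

```text
time_s: 3.73
position: [0.4687, -0.2947, 0.1578]
-50 25 x -12.0 11.0 z [-9. 11.]
-46 24 x -11.0 12.0 z [-9. 10.]
-42 25 x -11.0 12.0 z [-10.  10.]
-38 31 x -12.0 10.0 z [-8. 10.]
-34 23 x -11.0 10.0 z [-10.  10.]
-30 9 x -11.0 3.0 z [-9.  9.]
0.00035578154863521376 [ 0.46867082 -0.29472112  0.15780675]
```

```bash
python3 - <<'E'
from h import *
o=sensors.get_obs()
p,d=vision.read_camera("wrist");s,ds=vision.read_camera("scene")
C=cloud("wrist",d,o);L=(C-o["position"])@o["tool_rot"]*1000
sel=(abs(L[...,2])<16)&(abs(L[...,0])<20)&(L[...,1]<-5)&(L[...,1]>-100)
print(sel.sum())
if sel.sum():
  for a in range(-100,0,6):
    m=sel&(L[...,1]>=a)&(L[...,1]<a+6)
    if m.sum(): print(a,m.sum(),L[m].min(0).round(),L[m].max(0).round())
t,_=vision.read_camera("top")
cv2.imwrite("pics/w4.png",np.hstack([cv2.resize(p[150:330,190:360],(400,424)),cv2.resize(s[190:320,100:223],(400,424),interpolation=cv2.INTER_CUBIC)]))
print(proj("wrist",[o["position"],o["position"]-.027*o["tool_rot"][:,1]],o),sensors.get_obs()["position"])
E
```

```text
1506
-100 35 [-11. -98.  -6.] [ -4. -95.   4.]
-94 28 [ -7. -91.  -6.] [  2. -88.   4.]
-88 21 [ -9. -88.  -6.] [ -0. -86.   4.]
-82 574 [ -4. -81.  -6.] [ 11. -76.   4.]
-76 40 [ -0. -76.  -2.] [  9. -72.  -1.]
-70 20 [-12. -67.  -7.] [-10. -64.   5.]
-64 114 [-12. -64.  -7.] [ -9. -58.   5.]
-58 171 [-12. -58.  -9.] [ -4. -52.   6.]
-52 142 [-12. -52.  -9.] [ -7. -46.   6.]
-46 136 [-12. -46.  -9.] [ -9. -40.   7.]
-40 126 [-12. -40. -10.] [ -9. -34.   7.]
-34 98 [-11. -34. -10.] [ -9. -28.   8.]
-28 1 [-11. -28.  -8.] [-11. -28.  -8.]
[[273.43229613 238.07694665]
 [273.69168566 254.02933857]] [ 0.46839821 -0.29459668  0.15752483]
```

View pics/w4.png

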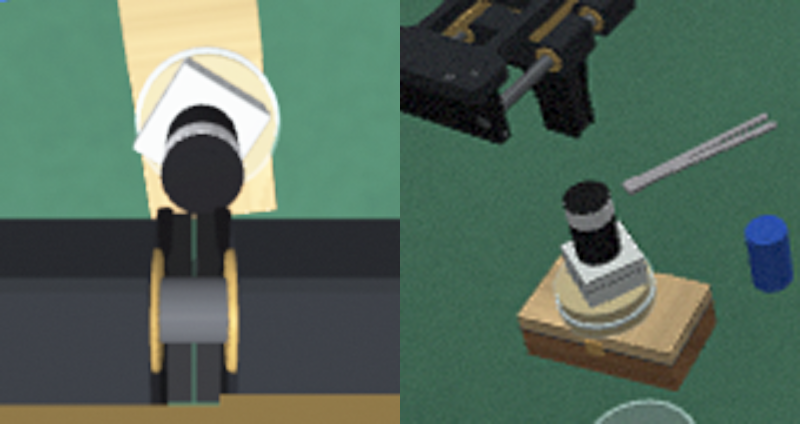

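Two cameras agree that the real tips end about 28 mm behind the reported TCP, so tip height is TCP z + 0.028. That explains the empty close, and the pile is untouched. I'll open and go lower, to TCP z ≈ 0.068.

```bash
python3 -m jog '[[[0.6,0,0,0,0],[0.6,0,0,0,0],[0.6,0,0,0,0],[0.6,0,0,0,0],[0.6,0,0,0,0]]]'|tail -1
python3 -m jog '[[[0.6,0,0,0,0],[0.6,0,0.2,0,0],[0.6,0,0.3,0,0],[0.6,0,0.3,0,0],[0.6,0,0,0,0]]]'|tail -1
python3 -c "
from h import *
go(.470,-.295,.068)"
```

```text
finger_gap: 0.0256
finger_gap: 0.0589
t 4.77 pos [ 0.4676 -0.2941  0.1297] jaw -64.0 gap 0.0589 F [ 0.4  0.3 -0.4] units x,y,z [-0.07  2.06  0.08]
```

```bash
python3 -m jog '[[[0.6,-0.07,0.2,0.08,0],[0.6,0,0.4,0,0],[0.6,0,0.4,0,0],[0.6,0,0.4,0,0],[0.6,0,0.3,0,0]]]'|tail -1
python3 -m jog '[[[0.6,0,0.2,0,0],[0.6,0,0,0,0],[0.6,0,0,0,0],[0.6,0,0,0,0],[0.6,0,0,0,0]]]'|tail -1
python3 -c "
from h import *
go(.470,-.295,.068)"
```

```text
finger_gap: 0.0694
finger_gap: 0.0695
t 5.60 pos [ 0.4696 -0.2946  0.0651] jaw -63.9 gap 0.0695 F [0.  0.1 0. ] units x,y,z [-0.   -0.1   0.02]
```

```bash
for k in 1; do python3 -m jog '[[[-1,0,-0.1,0,0],[-1,0,0,0,0],[-1,0,0,0,0],[-1,0,0,0,0],[-1,0,0,0,0]]]'|tail -1
python3 -m jog '[[[-1,0,0,0,0],[-1,0,0,0,0],[-1,0,0,0,0],[-1,0,0,0,0],[-1,0,0,0,0]]]'|tail -1
python3 -m jog '[[[-1,0,0,0,0],[-1,0,0,0,0],[-1,0,0,0,0],[-1,0,0,0,0],[-1,0,0,0,0]]]'; done
python3 -c "
from h import *
go(.470,-.295,.13)"
```

```text
finger_gap: 0.044
finger_gap: 0.0275
time_s: 6.85
position: [0.4711, -0.2955, 0.0709]
tool_rot: [[-0.898, -0.009, 0.439], [-0.439, 0.005, -0.898], [0.006, -1.0, -0.009]]
force: [0.6, -0.0, 0.9]
finger_gap: 0.0274
t 6.85 pos [ 0.4711 -0.2955  0.0709] jaw -64.0 gap 0.0274 F [ 0.6 -0.   0.9] units x,y,z [ 0.04 -1.97 -0.05]
```

Gap held at 27.4 mm, so it is gripped, with the foot at TCP+0.013. Lifting and moving toward the small tray.

```bash
python3 -m jog '[[[-1,0,-0.2,0,0],[-1,0,-0.4,0,0],[-1,0,-0.5,0,0],[-1,0,-0.4,0,0],[-1,0,-0.1,0,0]]]'|tail -1
python3 - <<'E'
from h import *
go(.660,-.1905,.10)
p,d=vision.read_camera("wrist");s,ds=vision.read_camera("scene")
cv2.imwrite("pics/w5.png",np.hstack([cv2.resize(p[150:330,190:360],(400,424)),cv2.resize(s[190:320,100:223],(400,424),interpolation=cv2.INTER_CUBIC)]))
E
```

```text
finger_gap: 0.0273
t 7.27 pos [ 0.4706 -0.2951  0.1222] jaw -63.9 gap 0.0273 F [-0.1 -0.3 -0.6] units x,y,z [-7.21  0.69 -0.35]
```

View pics/w5.png

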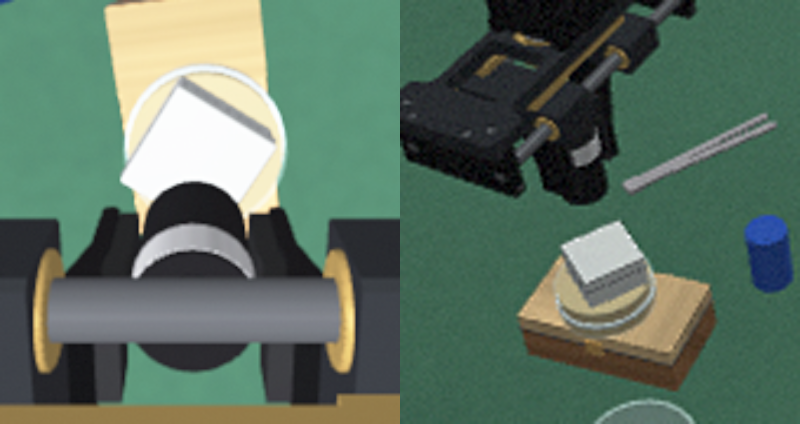

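The canister hangs upright between the fingers at (200,270), and the rest of the pile is intact. Travelling.

```bash
python3 -m jog '[[[-1,-0.5,0,-0.04,0],[-1,-0.8,0,-0.04,0],[-1,-0.8,0,-0.04,0],[-1,-0.8,0,-0.04,0],[-1,-0.8,0,-0.04,0]]]'|tail -1
python3 -m jog '[[[-1,-0.8,0,-0.04,0],[-1,-0.8,0,-0.04,0],[-1,-0.8,0,-0.04,0],[-1,-0.5,0,-0.04,0],[-1,-0.2,0,0,0]]]'|tail -1
python3 - <<'E'
from h import *
go(.660,-.1905,-.010)
o=sensors.get_obs()
p,d=vision.read_camera("wrist");cv2.imwrite("pics/w6.png",p)
t,_=vision.read_camera("top");cv2.imwrite("pics/t6.png",t)
go(.660,-.1905,-.010)
E
```

```text
finger_gap: 0.0274
finger_gap: 0.0272
t 8.20 pos [ 0.6507 -0.1937  0.1111] jaw -64.4 gap 0.0272 F [-0.5  1.   0.5] units x,y,z [-0.39  4.03  0.11]
t 8.30 pos [ 0.6496 -0.1947  0.1111] jaw -64.4 gap 0.0270 F [-0.1 -0.  -0.7] units x,y,z [-0.44  4.03  0.09]
```

View pics/w6.png

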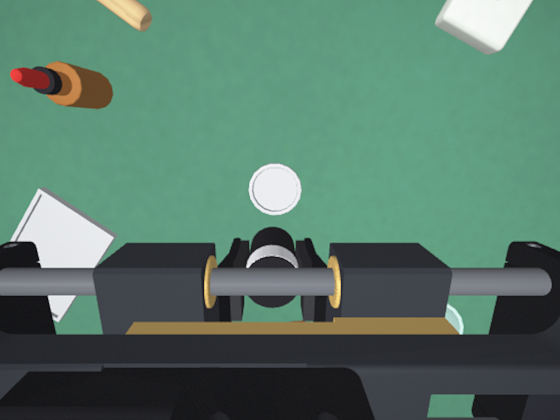

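The wrist view shows the small tray at (275,190), ahead of the canister. Refining its position from this view.

```bash
python3 - <<'E'
from h import *
o=sensors.get_obs();p=cv2.imread("pics/w6.png")
hsv=cv2.cvtColor(p,cv2.COLOR_BGR2HSV)
m=((hsv[...,1]<70)&(hsv[...,2]>120)).astype(np.uint8);m[:155]=0;m[225:]=0;m[:,:235]=0;m[:,315:]=0
q=np.argwhere(m)[:,::-1]
w=(plane("wrist",q,.008,o)[:,:2]*1000).astype(np.float32)
print(cv2.minEnclosingCircle(w),cv2.minAreaRect(w))
E
```

```text
((660.3693237304688, -189.55201721191406), 27.457134246826172) ((659.9773559570312, -189.51193237304688), (53.961219787597656, 53.978370666503906), 25.774477005004883)
```

```bash
python3 -m jog '[[[-1,-0.4,0.3,0.06,0],[-1,0,0.5,0,0],[-1,0,0.6,0,0],[-1,0,0.6,0,0],[-1,0,0.5,0,0]]]'|tail -1
python3 -m jog '[[[-1,0,0.3,0,0],[-1,0,0,0,0],[-1,0,0,0,0],[-1,0,0,0,0],[-1,0,0,0,0]]]'|tail -1
python3 -c "
from h import *
go(.660,-.1895,-.010)"
```

```text
finger_gap: 0.0272
finger_gap: 0.0271
t 9.13 pos [ 0.6519 -0.203   0.026 ] jaw -65.1 gap 0.0271 F [ 0.2 -0.5 -0.5] units x,y,z [-0.46  1.19 -0.28]
```

```bash
python3 -m jog '[[[-1,-0.46,0.2,-0.28,0],[-1,0,0.3,0,0],[-1,0,0,0,0],[-1,0,0,0,0],[-1,0,0,0,0]]]'|tail -1
python3 -c "
from h import *
go(.660,-.1895,-.010)"
```

```text
finger_gap: 0.0271
t 9.55 pos [ 0.6635 -0.1881  0.0131] jaw -65.0 gap 0.0271 F [ 0.3 -1.9 -0.9] units x,y,z [ 0.11  0.77 -0.  ]
```

```bash
python3 -m jog '[[[-1,0.1,0.2,0,0],[-1,0,0.2,0,0],[-1,0,0.15,0,0],[-1,0,0,0,0],[-1,0,0,0,0]]]'|tail -1
python3 -c "
from h import *
go(.660,-.1895,-.010)"
```

```text
finger_gap: 0.027
t 9.97 pos [ 0.6601 -0.1901 -0.0047] jaw -65.1 gap 0.0270 F [ 0.1  0.2 -0.8] units x,y,z [-0.01  0.18 -0.02]
```

Foot is about 5 mm above the floor. Last lowering, watching force.

```bash
python3 -m jog '[[[-1,0,0.12,0,0],[-1,0,0,0,0],[-1,0,0,0,0],[-1,0,0,0,0],[-1,0,0,0,0]]]'|grep -v rot
python3 -c "
from h import *
go(.660,-.1895,-.010)"
```

```text
time_s: 10.38
position: [0.66, -0.1905, -0.0086]
force: [-0.2, 0.3, -1.8]
finger_gap: 0.0273
t 10.38 pos [ 0.66   -0.1905 -0.0086] jaw -65.1 gap 0.0273 F [-0.2  0.3 -1.8] units x,y,z [-0.01  0.05 -0.03]
```

```bash
python3 -m jog '[[[-1,0,0.05,0,0],[-1,0,0,0,0],[-1,0,0,0,0],[0.6,0,0,0,0],[0.6,0,0,0,0]]]'|grep -v rot
python3 -m jog '[[[0.6,0,0,0,0],[0.6,0,0,0,0],[0.6,0,0,0,0],[0.6,0,0,0,0],[0.6,0,0,0,0]]]'|grep -v rot
python3 -m jog '[[[0.6,0,-0.1,0,0],[0.6,0,-0.3,0,0],[0.6,0,-0.5,0,0],[0.6,0,-0.7,0,0],[0.6,0,-0.8,0,0]]]'|grep -v rot
python3 -c "
from h import *
go(.4718,-.2941,.13,-5.9)"
```

```text
time_s: 10.8
position: [0.6605, -0.1905, -0.0095]
force: [-0.8, -0.6, -0.3]
finger_gap: 0.0342
time_s: 11.22
position: [0.6607, -0.1905, -0.0093]
force: [0.2, -0.2, -0.7]
finger_gap: 0.0651
time_s: 11.63
position: [0.6584, -0.1897, 0.061]
force: [1.0, 0.2, 0.4]
finger_gap: 0.0693
t 11.63 pos [ 0.6584 -0.1897  0.061 ] jaw -65.1 gap 0.0693 F [1.  0.2 0.4] units x,y,z [ 7.16 -2.14  0.5 ] turn -11.83 (tool y down) q7 -59
```

```bash
python3 -m jog '[[[1,0,-0.9,0,0],[1,0.3,-0.9,0,0],[1,0.8,-0.4,0.06,0],[1,0.8,0,0.06,0],[1,0.8,0,0.06,0]]]'|grep -v rot
python3 - <<'E'
from h import *
o=sensors.get_obs()
go(.4718,-.2941,.13,-5.9)
s,ds=vision.read_camera("scene");p,d=vision.read_camera("top")
C=cloud("top",d);m=(C[...,2]>.043)&(C[...,2]<.056)&(np.hypot(C[...,0]-.66,C[...,1]+.19)<.035)
print(cv2.minEnclosingCircle((C[m][:,:2]*1000).astype(np.float32)),m.sum())
cv2.imwrite("pics/s7.png",cv2.resize(s[200:400,100:380],None,fx=2.8,fy=2.8))
E
```

```text
time_s: 12.05
position: [0.5938, -0.2248, 0.142]
force: [1.1, 0.1, 0.6]
finger_gap: 0.0859
t 12.05 pos [ 0.5938 -0.2248  0.142 ] jaw -64.6 gap 0.0859 F [1.1 0.1 0.6] units x,y,z [4.66 0.45 0.34] turn -11.74 (tool y down) q7 -53
((659.7076416015625, -191.86143493652344), 13.898139953613281) 58
```

View pics/s7.png

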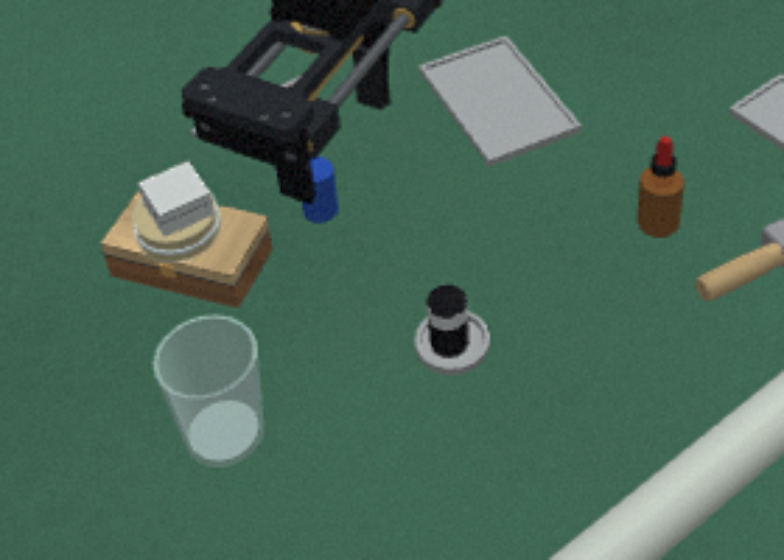

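The canister stands upright in the small tray at (448,320), 2–3 mm off centre. Next, the cover-glass box.

```bash
python3 -m jog '[[[1,0.9,0,0.06,0],[1,0.9,0,0.06,0],[1,0.9,0,0.06,0],[1,0.7,0,0.06,0],[1,0.4,0,0,-0.8]]]'|grep -v rot
python3 -m jog '[[[1,0,0,0,-1],[1,0,0,0,-1],[1,0,0,0,-1],[1,0,0,0,-1],[1,0,0,0,-1]]]'|grep -v rot
python3 -c "
from h import *
go(.4718,-.2941,.13,-5.9)"
```

```text
time_s: 12.57
position: [0.4908, -0.2821, 0.1471]
force: [-0.0, -0.5, 0.4]
finger_gap: 0.0875
time_s: 12.98
position: [0.4889, -0.2844, 0.1514]
force: [0.9, 0.6, 0.0]
finger_gap: 0.0873
t 12.98 pos [ 0.4889 -0.2844  0.1514] jaw -34.7 gap 0.0873 F [0.9 0.6 0. ] units x,y,z [ 0.58  0.72 -0.28] turn -5.77 (tool y down) q7 -13
```

```bash
python3 -m jog '[[[1,0,0,0,-1],[1,0,0,0,-1],[1,0,0,0,-1],[1,0,0,0,-1],[1,0,0,0,-1]]]'|grep -v rot
python3 -c "
from h import *
go(.4718,-.2941,.13,-5.9)"
```

```text
time_s: 13.4
position: [0.4911, -0.2828, 0.155]
force: [-0.8, -0.6, 0.2]
finger_gap: 0.0876
t 13.40 pos [ 0.4911 -0.2828  0.155 ] jaw -8.3 gap 0.0876 F [-0.8 -0.6  0.2] units x,y,z [ 0.46  0.84 -0.58] turn -0.48 (tool y down) q7 12
```

```bash
python3 -m jog '[[[1,0.46,0.2,-0.58,-0.4],[1,0,0.3,0,0],[1,0,0,0,0],[1,0,0,0,0],[1,0,0,0,0]]]'|grep -v rot
python3 - <<'E'
from h import *
o=sensors.get_obs()
p,d=vision.read_camera("wrist");cv2.imwrite("pics/w8.png",p)
C=cloud("wrist",d,o);Z=C[...,2]
near=np.hypot(C[...,0]-.471,C[...,1]+.296)<.08
for z0,z1 in [(.08,.089),(.055,.064),(.033,.042)]:
    m=near&(Z>z0)&(Z<z1);w=(C[m][:,:2]*1000).astype(np.float32)
    print(z0,len(w),cv2.minAreaRect(w),cv2.minEnclosingCircle(w))
go(.4718,-.2941,.042,-5.9)
E
```

```text
time_s: 13.82
position: [0.4738, -0.2928, 0.1429]
force: [-0.9, 0.1, -0.5]
finger_gap: 0.0874
0.08 1993 ((471.852294921875, -294.4433288574219), (40.58476638793945, 40.051456451416016), 83.59317779541016) ((471.6376647949219, -294.4349365234375), 27.507946014404297)
0.055 999 ((470.5062561035156, -298.0213317871094), (61.81050109863281, 61.235939025878906), 82.53018188476562) ((470.46405029296875, -298.12554931640625), 31.119840621948242)
0.033 2962 ((471.3323059082031, -294.543212890625), (108.04762268066406, 60.486671447753906), 33.16200256347656) ((471.6004638671875, -294.67596435546875), 61.15274429321289)
t 13.87 pos [ 0.4739 -0.2929  0.1431] jaw -5.7 gap 0.0870 F [ 1.2 -0.3  0.2] units x,y,z [ 0.03  3.37 -0.06] turn 0.03 (tool y down) q7 17
```

View pics/w8.png

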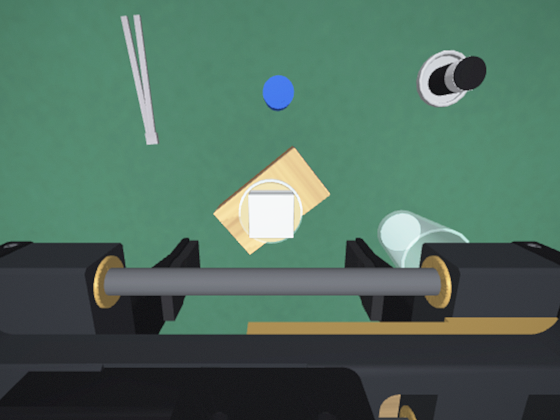

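The wrist view shows the white box at (271,215), square to the jaws. Box at (0.4718, -0.2944). Descending in stages.

```bash
python3 -m jog '[[[1,0.03,0.5,-0.06,0],[1,0,0.7,0,0],[1,0,0.6,0,0],[1,0,0.3,0,0],[1,0,0,0,0]]]'|tail -1
python3 -c "
from h import *
go(.4718,-.2944,.042,-5.9)"
```

```text
finger_gap: 0.0869
t 14.28 pos [ 0.4758 -0.2935  0.0815] jaw -5.7 gap 0.0869 F [-0.2 -0.2 -0. ] units x,y,z [ 0.04  1.32 -0.14] turn 0.04 (tool y down) q7 15
```

```bash
python3 -m jog '[[[1,0.04,0.4,-0.14,0],[1,0,0.5,0,0],[1,0,0.25,0,0],[1,0,0,0,0],[1,0,0,0,0]]]'|tail -1
python3 -c "
from h import *
go(.4718,-.2944,.042,-5.9)"
```

```text
finger_gap: 0.0872
t 14.70 pos [ 0.4747 -0.2947  0.0501] jaw -5.6 gap 0.0872 F [0.5 0.5 0.2] units x,y,z [-0.    0.27 -0.1 ] turn 0.05 (tool y down) q7 15
```

```bash
python3 -m jog '[[[1,0,0.25,-0.1,0],[1,0,0,0,0],[1,0,0,0,0],[1,0,0,0,0],[-1,0,0,0,0]]]'|tail -1
python3 -c "
from h import *
go(.4718,-.2944,.042,-5.9)"
```

```text
finger_gap: 0.0846
t 15.12 pos [ 0.4732 -0.2951  0.045 ] jaw -5.6 gap 0.0846 F [-0.4  0.6  0.8] units x,y,z [-0.02  0.1  -0.05] turn 0.05 (tool y down) q7 15
```

```bash
python3 -m jog '[[[-1,0,0.12,-0.05,0],[-1,0,0,0,0],[-1,0,0,0,0],[-1,0,0,0,0],[-1,0,0,0,0]]]'|tail -1
python3 -m jog '[[[-1,0,0,0,0],[-1,0,0,0,0],[-1,0,0,0,0],[-1,0,0,0,0],[-1,0,0,0,0]]]'|tail -1
python3 -c "
from h import *
go(.4718,-.2944,.042,-5.9)"
python3 -m jog '[[[-1,0,0,0,0],[-1,0,0,0,0],[-1,0,0,0,0],[-1,0,0,0,0],[-1,0,0,0,0]]]'|tail -1
python3 -c "
from h import *
go(.4718,-.2944,.042,-5.9)"
```

```text
finger_gap: 0.0547
finger_gap: 0.0398
t 15.95 pos [ 0.4719 -0.2953  0.0416] jaw -5.6 gap 0.0398 F [ 0.1  0.  -0.5] units x,y,z [-0.03 -0.01 -0.01] turn 0.05 (tool y down) q7 15
finger_gap: 0.04
t 16.37 pos [ 0.4719 -0.2953  0.0416] jaw -5.6 gap 0.0400 F [-0.2 -0.5 -0.3] units x,y,z [-0.03 -0.01 -0.01] turn 0.05 (tool y down) q7 15
```

Gripped at 40 mm, underside at TCP+0.018. Lifting.

```bash
python3 -m jog '[[[-1,0,-0.2,0,0],[-1,0,-0.4,0,0],[-1,0,-0.7,0,0],[-1,0,-0.8,0,0],[-1,0,-0.5,0,0]]]'|tail -1
python3 - <<'E'
from h import *
s,ds=vision.read_camera("scene")
cv2.imwrite("pics/s9.png",cv2.resize(s[150:330,60:260],None,fx=3.3,fy=3.3))
go(.655,.174,.13,1.7)
E
```

```text
finger_gap: 0.0396
t 16.83 pos [ 0.47   -0.2934  0.1244] jaw -5.6 gap 0.0394 F [ 0.8 -0.1  3.4] units x,y,z [-16.11  -0.28   4.61] turn -1.46 (tool y down) q7 17
```

View pics/s9.png

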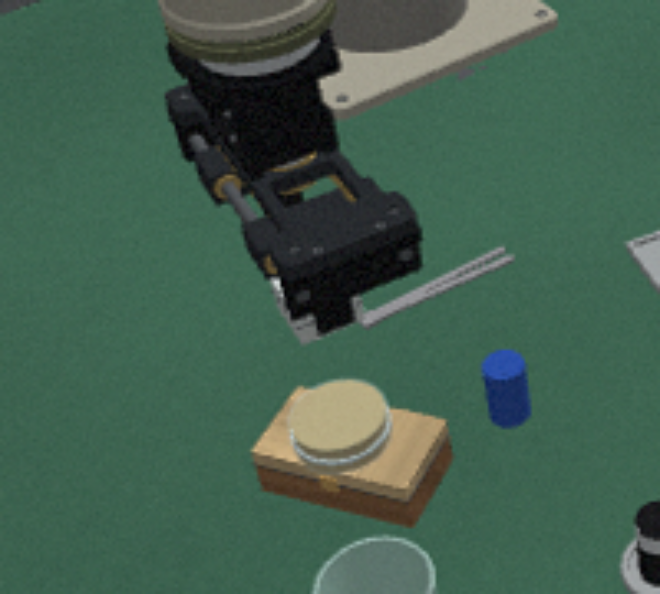

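The box is held and the dish is undisturbed on the slide box. Travelling.

```bash
python3 -m jog '[[[-1,-0.4,0,0.1,0],[-1,-0.8,0,0.23,0],[-1,-0.9,0,0.25,0],[-1,-0.9,0,0.25,0],[-1,-0.9,0,0.25,0]]]'|tail -1
python3 -m jog '[[[-1,-0.9,0,0.25,0],[-1,-0.9,0,0.25,0],[-1,-0.9,0,0.25,-0.3],[-1,-0.9,0,0.25,-0.3],[-1,-0.9,0,0.25,-0.3]]]'|tail -1
python3 -c "
from h import *
go(.655,.174,.13,1.7)"
```

```text
finger_gap: 0.0396
finger_gap: 0.0396
t 17.67 pos [ 0.5645 -0.0375  0.1251] jaw -1.6 gap 0.0396 F [-0.3 -0.4 -0.8] units x,y,z [-7.13 -0.22  2.83] turn -0.65 (tool y down) q7 -10
```

```bash
python3 -m jog '[[[-1,-0.9,0,0.35,0],[-1,-0.9,0,0.35,0],[-1,-0.9,0,0.35,-0.3],[-1,-0.9,0,0.35,-0.3],[-1,-0.8,0,0.35,0]]]'|tail -1
python3 -m jog '[[[-1,-0.8,0,0.3,0],[-1,-0.5,0,0.25,0],[-1,-0.2,0,0.1,0],[-1,0,0,0,0],[-1,0,0,0,0]]]'|tail -1
python3 - <<'E'
from h import *
o=sensors.get_obs()
p,d=vision.read_camera("wrist");cv2.imwrite("pics/w10.png",p)
go(.655,.174,-.0145,1.7)
E
```

```text
finger_gap: 0.0395
finger_gap: 0.0396
t 18.55 pos [0.6316 0.1676 0.1211] jaw 2.5 gap 0.0398 F [-0.8 -0.3 -1.1] units x,y,z [-0.21  4.52  0.78] turn 0.17 (tool y down) q7 -28
```

View pics/w10.png

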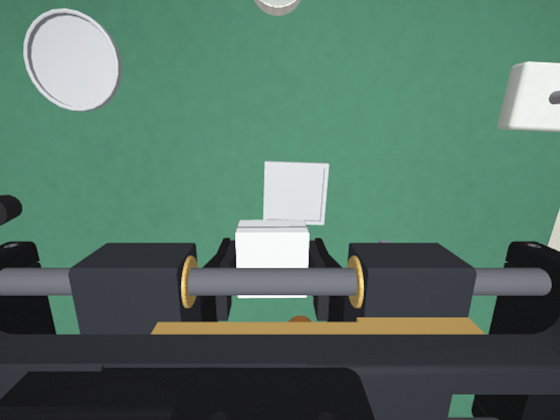

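The tray shows at (264..328, 162..223), partly behind the held box. Checking its pose from the two far corners.

```bash
python3 - <<'E'
from h import *
o=sensors.get_obs()
w=plane("wrist",[[265,162],[328,164],[325,223]],.008,o)*1000
print(w.round(1)); print("centre from diag",(w[0]+w[2])/2)
e=w[1]-w[0];print(np.linalg.norm(e),np.degrees(np.arctan2(e[1],e[0])),np.linalg.norm(w[2]-w[1]))
go(.655,.174,.05,1.7)
E
```

```text
[[622.9 207.5   8. ]
 [687.7 208.3   8. ]
 [690.6 144.6   8. ]]
centre from diag [656.72390651 176.00823112   8.        ]
64.78001051756804 0.7548345279966605 63.82029516589754
t 18.55 pos [0.6316 0.1676 0.1211] jaw 2.5 gap 0.0398 F [-0.8 -0.3 -1.1] units x,y,z [-0.19  2.37  0.78] turn 0.17 (tool y down) q7 -28
```

```bash
python3 -m jog '[[[-1,-0.2,0.2,0.4,0],[-1,0,0.5,0.4,0],[-1,0,0.6,0,0],[-1,0,0.5,0,0],[-1,0,0.2,0,0]]]'|tail -1
python3 -m jog '[[[-1,0,0,0,0],[-1,0,0,0,0],[-1,0,0,0,0],[-1,0,0,0,0],[-1,0,0,0,0]]]'|tail -1
python3 -c "
from h import *
go(.656,.174,-.0145,1.7)"
```

```text
finger_gap: 0.0396
finger_gap: 0.0395
t 19.38 pos [0.6582 0.1613 0.0641] jaw 1.7 gap 0.0395 F [ 0.8 -0.5 -0.8] units x,y,z [-0.46  2.61 -0.08] turn 0.01 (tool y down) q7 -29
```

```bash
python3 -m jog '[[[-1,-0.46,0.3,-0.08,0],[-1,-0.1,0.5,0,0],[-1,-0.1,0.5,0,0],[-1,0,0.3,0,0],[-1,0,0,0,0]]]'|tail -1
python3 -c "
from h import *
go(.656,.174,-.0145,1.7)"
```

```text
finger_gap: 0.0398
t 19.80 pos [0.6555 0.1841 0.0122] jaw 1.8 gap 0.0398 F [ 0.3  0.1 -0.5] units x,y,z [ 0.33  0.9  -0.  ] turn 0.02 (tool y down) q7 -32
```

```bash
python3 -m jog '[[[-1,0.33,0.1,0,0],[-1,0,0.2,0,0],[-1,0,0.2,0,0],[-1,0,0,0,0],[-1,0,0,0,0]]]'|tail -1
python3 -c "
from h import *
go(.656,.174,-.0145,1.7)"
```

```text
finger_gap: 0.0398
t 20.22 pos [ 0.6553  0.1718 -0.006 ] jaw 1.8 gap 0.0398 F [ 0.7  0.8 -0.6] units x,y,z [-0.08  0.28  0.02] turn 0.02 (tool y down) q7 -32
```

```bash
python3 -m jog '[[[-1,-0.05,0.15,0.02,0],[-1,0,0.1,0,0],[-1,0,0,0,0],[-1,0,0,0,0],[-1,0,0,0,0]]]'|grep -v rot
python3 -c "
from h import *
go(.656,.174,-.0145,1.7)"
```

```text
time_s: 20.63
position: [0.6569, 0.1735, -0.0132]
force: [0.9, 0.4, -0.2]
finger_gap: 0.0399
t 20.63 pos [ 0.6569  0.1735 -0.0132] jaw 1.8 gap 0.0399 F [ 0.9  0.4 -0.2] units x,y,z [-0.02  0.04 -0.03] turn 0.01 (tool y down) q7 -32
```

```bash
python3 -m jog '[[[-1,0,0.06,0,0],[-1,0,0,0,0],[-1,0,0,0,0],[0.8,0,0,0,0],[0.8,0,0,0,0]]]'|grep -v rot
python3 -m jog '[[[0.8,0,0,0,0],[0.8,0,0,0,0],[0.8,0,0,0,0],[0.8,0,0,0,0],[0.8,0,0,0,0]]]'|grep -v rot
python3 -m jog '[[[1,0,-0.1,0,0],[1,0,-0.3,0,0],[1,0,-0.6,0,0],[1,0,-0.8,0,0],[1,0,-0.9,0,0]]]'|grep -v rot
python3 - <<'E'
from h import *
o=sensors.get_obs()
p,d=vision.read_camera("wrist");cv2.imwrite("pics/w11.png",p)
s,_=vision.read_camera("scene");cv2.imwrite("pics/s11.png",s)
C=cloud("wrist",d,o);m=(C[...,2]>.022)&(C[...,2]<.034)&(np.hypot(C[...,0]-.655,C[...,1]-.174)<.04)
print(m.sum(),cv2.minAreaRect((C[m][:,:2]*1000).astype(np.float32)))
p,d=vision.read_camera("top");C=cloud("top",d);m=(C[...,2]>.02)&(C[...,2]<.036)&(np.hypot(C[...,0]-.655,C[...,1]-.174)<.04)
print(m.sum(),cv2.minAreaRect((C[m][:,:2]*1000).astype(np.float32)))
go(.4705,-.298,.13,-57)
E
```

```text
time_s: 21.05
position: [0.6577, 0.174, -0.0138]
force: [-0.5, -0.4, 0.2]
finger_gap: 0.0464
time_s: 21.47
position: [0.6578, 0.1741, -0.0138]
force: [-0.6, 0.3, 0.1]
finger_gap: 0.0755
time_s: 21.88
position: [0.653, 0.1736, 0.0651]
force: [0.6, 0.5, -0.4]
finger_gap: 0.0866
2350 ((656.5195922851562, 174.95083618164062), (40.078433990478516, 39.88715362548828), 2.0259320735931396)
0 ((0.0, 0.0), (0.0, 0.0), 0.0)
t 22.03 pos [0.6554 0.1746 0.068 ] jaw 1.8 gap 0.0868 F [ 0.4  0.6 -0.3] units x,y,z [15.58 -1.93 -6.64] turn 11.76 (tool y down) q7 -30
```

View pics/s11.png

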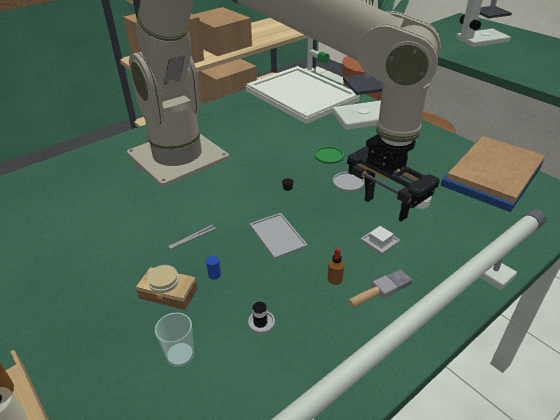

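The cover box sits in the square tray at (380,237), measured (0.6565, 0.175), 2° off square. Next the dish: rise and travel.

```bash
python3 -m jog '[[[1,0,-0.9,0,0],[1,0.5,-0.9,-0.2,0],[1,0.9,-0.2,-0.4,0],[1,0.9,0,-0.4,0],[1,0.9,0,-0.4,0]]]'|grep posi
python3 -m jog '[[[1,0.9,0,-0.4,0],[1,0.9,0,-0.4,0],[1,0.9,0,-0.4,0],[1,0.9,0,-0.4,0],[1,0.9,0,-0.4,0]]]'|grep posi
python3 -m jog '[[[1,0.9,0,-0.4,0],[1,0.9,0,-0.4,0],[1,0.9,0,-0.4,0],[1,0.9,0,-0.4,0],[1,0.9,0,-0.4,0]]]'|grep posi
python3 -c "
from h import *
go(.4705,-.298,.13,-57)"
```

```text
position: [0.613, 0.0833, 0.1292]
position: [0.5538, -0.0601, 0.1289]
position: [0.4938, -0.2041, 0.1286]
t 23.28 pos [ 0.4938 -0.2041  0.1286] jaw 2.5 gap 0.0873 F [ 0.8  0.4 -0.4] units x,y,z [ 3.09 -0.02 -0.91] turn 11.90 (tool y down) q7 15
```

```bash
python3 -m jog '[[[1,0.8,0,-0.3,0],[1,0.7,0,-0.25,0],[1,0.5,0,-0.1,0],[1,0,0,0,1],[1,0,0,0,1]]]'|grep posi
python3 -m jog '[[[1,0,0,0,1],[1,0,0,0,1],[1,0,0,0,1],[1,0,0,0,1],[1,0,0,0,1]]]'|grep posi
python3 -m jog '[[[1,0,0,0,1],[1,0,0,0,1],[1,0,0,0,1],[1,0,0,0,1],[1,0,0,0,1]]]'|grep posi
python3 -c "
from h import *
go(.4705,-.298,.13,-57)"
```

```text
position: [0.4689, -0.2761, 0.1272]
position: [0.466, -0.2769, 0.1249]
position: [0.4639, -0.2759, 0.1226]
t 24.53 pos [ 0.4639 -0.2759  0.1226] jaw -61.1 gap 0.0870 F [ 0.9 -0.1 -0.3] units x,y,z [ 0.17 -0.24  0.75] turn -0.81 (tool y down) q7 -39
```

```bash
python3 -m jog '[[[1,0.17,0,0.75,-0.4],[1,0,0,0,0],[1,0,0,0,0],[1,0,0,0,0],[1,0,0,0,0]]]'|grep posi
python3 - <<'E'
from h import *
o=sensors.get_obs()
p,d=vision.read_camera("wrist");cv2.imwrite("pics/w12.png",p)
C=cloud("wrist",d,o);Z=C[...,2]
near=np.hypot(C[...,0]-.471,C[...,1]+.296)<.08
for z0,z1 in [(.055,.064),(.033,.042)]:
    m=near&(Z>z0)&(Z<z1);w=(C[m][:,:2]*1000).astype(np.float32)
    print(z0,len(w),cv2.minAreaRect(w),cv2.minEnclosingCircle(w))
go(.4705,-.298,.019,-57)
E
```

```text
position: [0.4691, -0.2973, 0.1209]
0.055 3717 ((470.6016845703125, -297.4072265625), (61.51758575439453, 61.3911247253418), 49.540340423583984) ((470.4100036621094, -297.6717529296875), 31.174022674560547)
0.033 3205 ((471.0409240722656, -293.8421936035156), (108.32560729980469, 59.941925048828125), 33.164405822753906) ((471.3561706542969, -293.636962890625), 60.8046760559082)
t 25.00 pos [ 0.469  -0.2973  0.1209] jaw -59.3 gap 0.0868 F [ 0.3 -0.2  0.6] units x,y,z [-0.09  3.4   0.07] turn -0.47 (tool y down) q7 -36
```

View pics/w12.png

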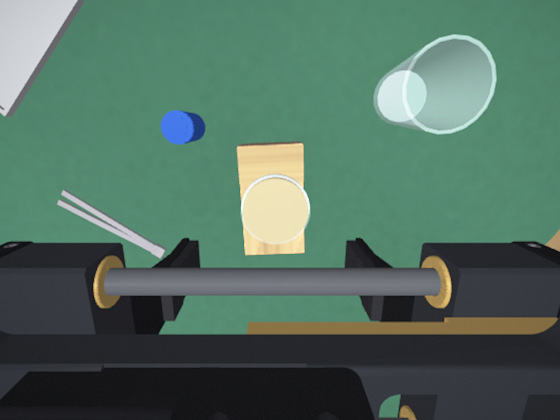

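The dish is at (276,210), measured (0.4705, -0.2976). Descending.

```bash
python3 -m jog '[[[1,-0.05,0.5,0.06,-0.4],[1,0,0.7,0,0],[1,0,0.5,0,0],[1,0,0.2,0,0],[1,0,0,0,0]]]'|tail -1
python3 -c "
from h import *
go(.4705,-.2976,.019,-57)"
```

```text
finger_gap: 0.0873
t 25.42 pos [ 0.471  -0.2972  0.0633] jaw -57.1 gap 0.0873 F [ 0.6 -0.2  0.2] units x,y,z [-0.    1.48  0.01] turn -0.03 (tool y down) q7 -35
```

```bash
python3 -m jog '[[[1,0,0.4,0,0],[1,0,0.5,0,0],[1,0,0.3,0,0],[1,0,0,0,0],[1,0,0,0,0]]]'|tail -1
python3 -c "
from h import *
go(.4705,-.2976,.019,-57)"
```

```text
finger_gap: 0.0872
t 25.83 pos [ 0.4717 -0.2976  0.0271] jaw -57.1 gap 0.0872 F [ 0.2 -1.2 -0. ] units x,y,z [ 0.03  0.27 -0.02] turn -0.02 (tool y down) q7 -36
```

```bash
python3 -m jog '[[[1,0.02,0.25,-0.02,0],[1,0,0,0,0],[1,0,0,0,0],[-1,0,0,0,0],[-1,0,0,0,0]]]'|tail -1
python3 -c "
from h import *
go(.4705,-.2976,.019,-57)"
python3 -m jog '[[[-1,0,0,0,0],[-1,0,0,0,0],[-1,0,0,0,0],[-1,0,0,0,0],[-1,0,0,0,0]]]'|tail -1
python3 -m jog '[[[-1,0,0,0,0],[-1,0,0,0,0],[-1,0,0,0,0],[-1,0,0,0,0],[-1,0,0,0,0]]]'|tail -1
python3 -c "
from h import *
go(.4705,-.2976,.019,-57)"
```

```text
finger_gap: 0.0803
t 26.25 pos [ 0.4719 -0.2981  0.0209] jaw -57.1 gap 0.0803 F [-0.3 -0.4  0.6] units x,y,z [ 0.03  0.06 -0.04] turn -0.02 (tool y down) q7 -36
finger_gap: 0.0612
finger_gap: 0.0609
t 27.08 pos [ 0.4723 -0.2984  0.0217] jaw -57.1 gap 0.0609 F [ 0.4 -0.1  0.2] units x,y,z [ 0.03  0.09 -0.05] turn -0.02 (tool y down) q7 -36
```

Gripped at 61 mm, underside at TCP+0.016. Lifting.

```bash
python3 -m jog '[[[-1,0,-0.15,0,0],[-1,0,-0.4,0,0],[-1,0,-0.7,0,0],[-1,0,-0.8,0,0],[-1,0,-0.5,0,0]]]'|tail -1
python3 - <<'E'
from h import *
o=sensors.get_obs()
s,ds=vision.read_camera("scene");p,_=vision.read_camera("wrist")
cv2.imwrite("pics/s13.png",np.hstack([cv2.resize(s[150:330,60:260],(400,360)),cv2.resize(p[100:340,120:400],(400,360))]))
go(.4365,.292,.10)
E
```

```text
finger_gap: 0.0611
t 27.60 pos [ 0.4718 -0.2968  0.1007] jaw -57.1 gap 0.0613 F [ 0.5 -0.3 -1.2] units x,y,z [ -9.68  -0.09 -17.11]
```

View pics/s13.png

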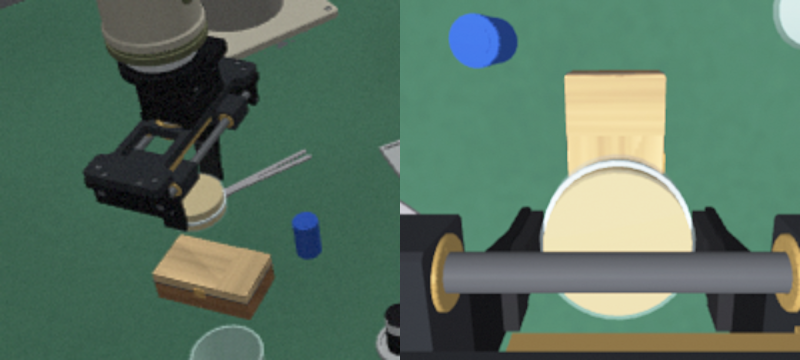

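The dish is level between the fingers and the slide box is still in place. Travelling.

```bash
python3 -m jog '[[[-1,-0.25,0,-0.4,0],[-1,-0.4,0,-0.7,0],[-1,-0.5,0,-0.88,0],[-1,-0.5,0,-0.88,0],[-1,-0.5,0,-0.88,0]]]'|grep posi
python3 -m jog '[[[-1,-0.5,0,-0.88,0],[-1,-0.5,0,-0.88,0],[-1,-0.5,0,-0.88,0],[-1,-0.5,0,-0.88,0],[-1,-0.5,0,-0.88,0]]]'|grep posi
python3 -m jog '[[[-1,-0.5,0,-0.88,0],[-1,-0.5,0,-0.88,0],[-1,-0.5,0,-0.88,0],[-1,-0.5,0,-0.88,0],[-1,-0.5,0,-0.88,0]]]'|grep posi
python3 -c "
from h import *
go(.4365,.292,.10)"
```

```text
position: [0.4627, -0.1677, 0.0989]
position: [0.45, -0.0055, 0.0952]
position: [0.436, 0.1556, 0.0919]
t 28.85 pos [0.436  0.1556 0.0919] jaw -57.5 gap 0.0612 F [ 1.2 -0.1 -1. ] units x,y,z [-2.45 -0.32 -3.83]
```

```bash
python3 -m jog '[[[-1,-0.5,-0.1,-0.8,0],[-1,-0.5,-0.1,-0.7,0],[-1,-0.3,0,-0.5,0],[-1,0,0,-0.1,0],[-1,0,0,0,0]]]'|grep posi
python3 - <<'E'
from h import *
o=sensors.get_obs()
p,_=vision.read_camera("wrist");cv2.imwrite("pics/w14.png",p)
go(.4365,.292,.03)
E
```

```text
position: [0.427, 0.2421, 0.0953]
t 29.32 pos [0.4271 0.2416 0.0953] jaw -56.8 gap 0.0610 F [-1.8  0.7 -0.2] units x,y,z [-1.24  2.15 -1.22]
```

View pics/w14.png

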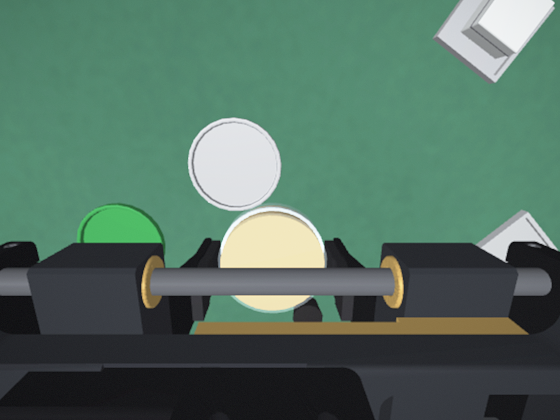

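The grey round tray is fully visible at (235,164), and the green decoy is at (120,230). Measuring the grey one.

```bash
python3 - <<'E'
from h import *
o=sensors.get_obs();p=cv2.imread("pics/w14.png")
hsv=cv2.cvtColor(p,cv2.COLOR_BGR2HSV)
m=((hsv[...,1]<70)&(hsv[...,2]>120)).astype(np.uint8);m[:105]=0;m[212:]=0;m[:,:180]=0;m[:,290:]=0
n,l,s,c=cv2.connectedComponentsWithStats(m);i=1+np.argmax(s[1:,4]);q=np.argwhere((l==i))[:,::-1];q=q[q[:,1]<200]
w=plane("wrist",q,.008,o)[:,:2]
h=cv2.convexHull((w*1000).astype(np.float32))[:,0]
# fit circle radius 44 using far hull points
A=np.c_[2*h,np.ones(len(h))];b=(h**2).sum(1);x=np.linalg.lstsq(A,b,rcond=None)[0];print(x[:2],np.sqrt(x[2]+x[0]**2+x[1]**2),cv2.minEnclosingCircle(h))
E
```

```text
[439.28325189 293.59128901] 43.145337908439345 ((437.9324645996094, 292.8836669921875), 44.28757095336914)
```

```bash
python3 -m jog '[[[-1,-0.6,0,-0.6,0],[-1,-0.5,0.1,-0.5,0],[-1,-0.1,0.3,-0.1,0],[-1,0,0.3,0,0],[-1,0,0,0,0]]]'|grep posi
python3 -c "
from h import *
go(.4378,.2925,-.012)"
```

```text
position: [0.438, 0.2848, 0.0706]
t 29.73 pos [0.438  0.2848 0.0706] jaw -57.3 gap 0.0609 F [-0.  -1.2 -0.3] units x,y,z [-0.22  2.75 -0.22]
```

```bash
python3 -m jog '[[[-1,-0.18,0.3,-0.2,0],[-1,0,0.5,0,0],[-1,0,0.5,0,0],[-1,0,0.3,0,0],[-1,0,0,0,0]]]'|grep posi
python3 -c "
from h import *
go(.4378,.2925,-.012)"
```

```text
position: [0.439, 0.2869, 0.0185]
t 30.15 pos [0.439  0.2869 0.0185] jaw -57.6 gap 0.0610 F [-0.5 -0.6 -1.4] units x,y,z [-0.1   1.01 -0.18]
```

```bash
python3 -m jog '[[[-1,-0.1,0.2,-0.18,0],[-1,0,0.3,0,0],[-1,0,0.2,0,0],[-1,0,0,0,0],[-1,0,0,0,0]]]'|grep posi
python3 -c "
from h import *
go(.4378,.2925,-.012)"
```

```text
position: [0.4386, 0.2929, -0.0039]
t 30.57 pos [ 0.4386  0.2929 -0.0039] jaw -57.7 gap 0.0614 F [-0.3  1.3 -0.4] units x,y,z [ 0.02  0.27 -0.01]
```

```bash
python3 -m jog '[[[-1,0,0.15,0,0],[-1,0,0.1,0,0],[-1,0,0,0,0],[-1,0,0,0,0],[-1,0,0,0,0]]]'|grep -v rot
python3 -c "
from h import *
go(.4378,.2925,-.0133)"
```

```text
time_s: 30.98
position: [0.4391, 0.2931, -0.0113]
force: [0.1, -1.0, -1.0]
finger_gap: 0.0609
t 30.98 pos [ 0.4391  0.2931 -0.0113] jaw -57.7 gap 0.0609 F [ 0.1 -1.  -1. ] units x,y,z [ 0.04  0.07 -0.01]
```

```bash
python3 -m jog '[[[-1,0.03,0.07,0,0],[-1,0,0,0,0],[-1,0,0,0,0],[1,0,0,0,0],[1,0,0,0,0]]]'|grep -v rot
python3 -m jog '[[[1,0,0,0,0],[1,0,0,0,0],[1,0,0,0,0],[1,0,0,0,0],[1,0,0,0,0]]]'|grep -v rot
python3 -m jog '[[[1,0,-0.1,0,0],[1,0,-0.3,0,0],[1,0,-0.6,0,0],[1,0,-0.8,0,0],[1,0,-0.9,0,0]]]'|grep -v rot
python3 - <<'E'
from h import *
o=sensors.get_obs()
p,d=vision.read_camera("wrist");cv2.imwrite("pics/w15.png",p)
C=cloud("wrist",d,o);m=(C[...,2]>.020)&(C[...,2]<.032)&(np.hypot(C[...,0]-.4378,C[...,1]-.2925)<.05)
print(m.sum(),cv2.minEnclosingCircle((C[m][:,:2]*1000).astype(np.float32)),C[m][:,2].min(),C[m][:,2].max())
go(.471,-.294,.10,-56.8)
E
```

```text
time_s: 31.4
position: [0.4388, 0.2928, -0.0128]
force: [-0.6, -0.4, 0.5]
finger_gap: 0.0682
time_s: 31.82
position: [0.439, 0.2929, -0.0125]
force: [0.4, 0.9, -0.4]
finger_gap: 0.0865
time_s: 32.23
position: [0.4374, 0.2924, 0.0679]
force: [-0.2, 0.2, -0.5]
finger_gap: 0.0873
4225 ((437.1666259765625, 293.6394348144531), 31.205307006835938) 0.020181051589172605 0.028286672960741888
t 32.28 pos [0.4399 0.2946 0.0736] jaw -57.6 gap 0.0871 F [0.6 1.7 4.8] units x,y,z [ 9.65 -0.54 17.13] turn -0.17 (tool y down) q7 -107
```

View pics/w15.png

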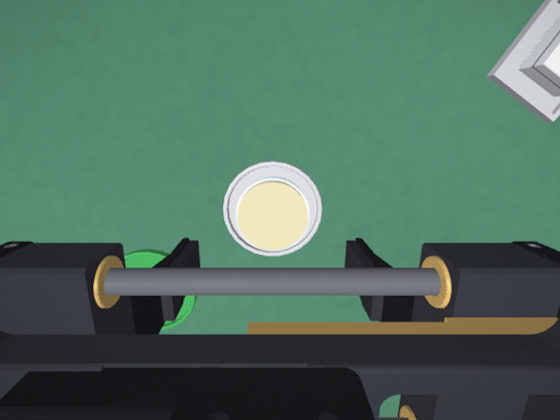

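The dish lies flat in the round tray at (273,213), about 1 mm off centre. Back to the slide box.

```bash
python3 -m jog '[[[1,0.3,-0.5,0.5,0],[1,0.5,-0.3,0.88,0],[1,0.5,0,0.88,0],[1,0.5,0,0.88,0],[1,0.5,0,0.88,0]]]'|grep posi
python3 -m jog '[[[1,0.5,0,0.88,0],[1,0.5,0,0.88,0],[1,0.5,0,0.88,0],[1,0.5,0,0.88,0],[1,0.5,0,0.88,0]]]'|grep posi
python3 -m jog '[[[1,0.5,0,0.88,0],[1,0.5,0,0.88,0],[1,0.5,0,0.88,0],[1,0.5,0,0.88,0],[1,0.5,0,0.88,0]]]'|grep posi
python3 -c "
from h import *
go(.471,-.294,.10,-56.8)"
```

```text
position: [0.4479, 0.1617, 0.108]
position: [0.4577, 0.0038, 0.1141]
position: [0.4678, -0.1549, 0.1204]
t 33.53 pos [ 0.4678 -0.1549  0.1204] jaw -56.6 gap 0.0873 F [0.9 0.3 0.6] units x,y,z [2.45 0.74 3.93] turn 0.03 (tool y down) q7 -47
```

```bash
python3 -m jog '[[[1,0.5,0.1,0.88,0],[1,0.5,0.1,0.88,0],[1,0.4,0.1,0.7,0],[1,0.2,0.1,0.4,0],[1,0,0,0,0]]]'|grep posi
python3 -m jog '[[[1,0,0,0,0],[1,0,0,0,0],[1,0,0,0,0],[1,0,0,0,0],[1,0,0,0,0]]]'|grep posi
python3 - <<'E'
from h import *
o=sensors.get_obs()
p,d=vision.read_camera("wrist");cv2.imwrite("pics/w16.png",p)
C=cloud("wrist",d,o);Z=C[...,2]
near=np.hypot(C[...,0]-.471,C[...,1]+.296)<.08
m=near&(Z>.033)&(Z<.042);w=(C[m][:,:2]*1000).astype(np.float32)
print(len(w),cv2.minAreaRect(w))
go(.471,-.294,-.015,-56.8)
E
```

```text
position: [0.4745, -0.2648, 0.1131]
position: [0.4761, -0.259, 0.1142]
5740 ((478.84686279296875, -290.23480224609375), (91.92447662353516, 60.5914306640625), 33.189937591552734)
t 34.42 pos [ 0.4762 -0.2589  0.1143] jaw -56.7 gap 0.0871 F [ 0.4  1.  -0.6] units x,y,z [0.76 4.33 0.82] turn 0.02 (tool y down) q7 -38
```

View pics/w16.png

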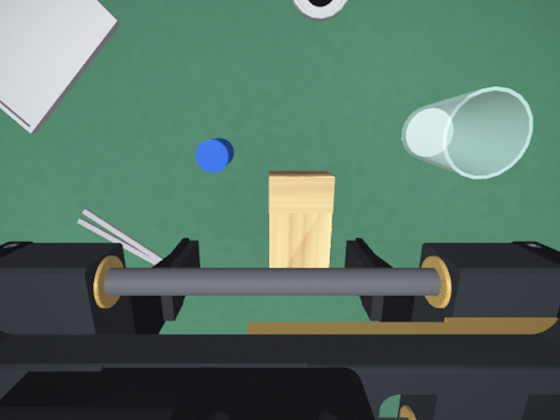

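The slide box, partly hidden behind the rod, agrees with the earlier fit (0.471, -0.294, 33.2°). Aligning.

```bash
python3 -m jog '[[[1,0.4,0.2,0.4,0],[1,0.4,0.3,0.4,0],[1,0,0.3,0,0],[1,0,0.2,0,0],[1,0,0,0,0]]]'|grep posi
python3 -c "
from h import *
go(.471,-.294,-.015,-56.8)"
```

```text
position: [0.4711, -0.29, 0.0845]
t 34.83 pos [ 0.4711 -0.29    0.0845] jaw -56.4 gap 0.0872 F [-0.5 -0.5  0.1] units x,y,z [0.06 3.32 0.06] turn 0.08 (tool y down) q7 -35
```

```bash
python3 -m jog '[[[1,0.05,0.4,0.08,0.08],[1,0,0.5,0,0],[1,0,0.5,0,0],[1,0,0.2,0,0],[1,0,0,0,0]]]'|grep posi
python3 -c "
from h import *
go(.471,-.294,-.015,-56.8)"
```

```text
position: [0.4732, -0.2904, 0.0336]
t 35.25 pos [ 0.4732 -0.2904  0.0336] jaw -56.6 gap 0.0869 F [0.4 0.2 0.5] units x,y,z [0.12 1.62 0.03] turn 0.03 (tool y down) q7 -36
```

```bash
python3 -m jog '[[[1,0.12,0.3,0.04,0],[1,0,0.5,0,0],[1,0,0.4,0,0],[1,0,0.1,0,0],[1,0,0,0,0]]]'|grep posi
python3 -c "
from h import *
go(.471,-.294,-.015,-56.8)"
```

```text
position: [0.4721, -0.2943, -0.0067]
t 35.67 pos [ 0.4721 -0.2943 -0.0067] jaw -56.6 gap 0.0869 F [ 0.1  1.1 -0.1] units x,y,z [ 0.02  0.28 -0.03] turn 0.04 (tool y down) q7 -37
```

```bash
python3 -m jog '[[[1,0,0.25,-0.02,0],[1,0,0,0,0],[1,0,0,0,0],[-1,0,0,0,0],[-1,0,0,0,0]]]'|grep -v rot
python3 -m jog '[[[-1,0,0,0,0],[-1,0,0,0,0],[-1,0,0,0,0],[-1,0,0,0,0],[-1,0,0,0,0]]]'|tail -1
python3 -m jog '[[[-1,0,0,0,0],[-1,0,0,0,0],[-1,0,0,0,0],[-1,0,0,0,0],[-1,0,0,0,0]]]'|grep -v rot
```

```text
time_s: 36.08
position: [0.4727, -0.2944, -0.0134]
force: [-1.5, -0.8, -0.8]
finger_gap: 0.0797
finger_gap: 0.0597
time_s: 36.92
position: [0.4734, -0.2948, -0.0124]
force: [1.4, -0.7, -0.2]
finger_gap: 0.0599
```

Gripped at 60 mm, underside at TCP+0.0124. Lifting.

```bash
python3 -m jog '[[[-1,0,-0.15,0,0],[-1,0,-0.3,0,0],[-1,0,-0.5,0,0],[-1,0,-0.7,0,0],[-1,0,-0.6,0,0]]]'|grep -v rot
python3 -m jog '[[[-1,0,-0.4,0,0],[-1,0,-0.2,0,0],[-1,0,0,0,0],[-1,0,0,0,0],[-1,0,0,0,0]]]'|grep -v rot
python3 - <<'E'
from h import *
o=sensors.get_obs()
s,ds=vision.read_camera("scene");p,_=vision.read_camera("wrist")
cv2.imwrite("pics/s17.png",np.hstack([cv2.resize(s[150:330,60:260],(400,360)),cv2.resize(p[100:340,120:400],(400,360))]))
go(.4805,0,.07,77.9)
E
```

```text
time_s: 37.33
position: [0.4687, -0.2912, 0.0542]
force: [0.4, -0.4, -2.9]
finger_gap: 0.0597
time_s: 37.75
position: [0.47, -0.2916, 0.0785]
force: [-0.2, 0.5, -3.1]
finger_gap: 0.0597
t 37.85 pos [ 0.4698 -0.2914  0.078 ] jaw -56.6 gap 0.0600 F [-0.6  0.3 -2.2] units x,y,z [-5.65  0.12 -7.91] turn 9.11 (tool y down) q7 -35
```

View pics/s17.png

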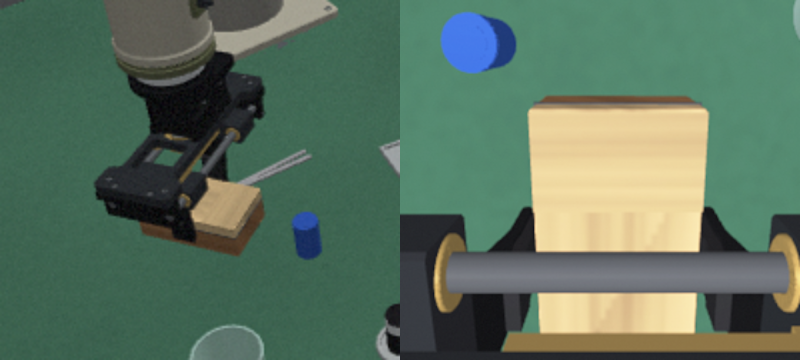

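The box is held level and clears the blue decoy by more than 40 mm. Travelling, then turning.

```bash
python3 -m jog '[[[-1,-0.3,0,-0.4,0],[-1,-0.5,0,-0.7,0],[-1,-0.6,0,-0.85,0],[-1,-0.6,0,-0.85,0],[-1,-0.6,0,-0.85,0]]]'|grep posi
python3 -m jog '[[[-1,-0.6,0,-0.85,0],[-1,-0.6,0,-0.85,0],[-1,-0.6,0,-0.85,0],[-1,-0.4,0,-0.6,0],[-1,-0.2,0,-0.3,0]]]'|grep posi
python3 -m jog '[[[-1,0,0,0,0.5],[-1,0,0,0,0.8],[-1,0,0,0,1],[-1,0,0,0,1],[-1,0,0,0,1]]]'|grep posi
python3 -c "
from h import *
go(.4805,0,.07,77.9)"
```

```text
position: [0.4714, -0.1582, 0.072]
position: [0.4723, -0.0187, 0.0674]
position: [0.4689, -0.01, 0.0645]
t 39.10 pos [ 0.4689 -0.01    0.0645] jaw -78.5 gap 0.0600 F [ 0.5 -0.3 -2.5] units x,y,z [-0.44 -0.19 -0.25] turn 4.73 (tool y down) q7 -88
```

```bash
python3 -m jog '[[[-1,0,0,0,1],[-1,0,0,0,1],[-1,0,0,0,1],[-1,0,0,0,0.8],[-1,0,0,0,0.3]]]'|grep posi
python3 -m jog '[[[-1,0,0,0,0],[-1,0,0,0,0],[-1,0,0,0,0],[-1,0,0,0,0],[-1,0,0,0,0]]]'|grep posi
python3 - <<'E'
from h import *
o=sensors.get_obs()
p,_=vision.read_camera("wrist");cv2.imwrite("pics/w18.png",p)
t,_=vision.read_camera("top");cv2.imwrite("pics/t18.png",cv2.resize(t[130:300,200:400],None,fx=3.5,fy=3.5))
go(.4805,0,.03,77.9)
E
```

```text
position: [0.4655, -0.0071, 0.0614]
position: [0.4636, -0.0056, 0.0597]
t 40.03 pos [ 0.4637 -0.0057  0.0597] jaw -99.9 gap 0.0598 F [ 0.   0.5 -2.7] units x,y,z [-0.53  0.98 -0.29] turn 0.44 (tool y down) q7 -109
```

View pics/w18.png

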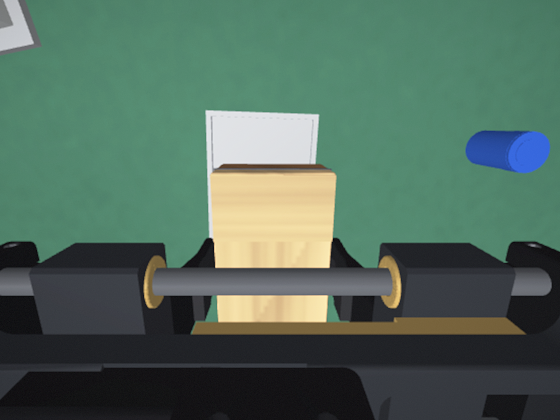

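```bash
python3 - <<'E'
from h import *
o=sensors.get_obs()
w=plane("wrist",[[206.5,110.5],[318.5,114.5],[209,236]],.008,o)[:,:2]*1000
e=w[0]-w[1];u=e/np.linalg.norm(e);print(w.round(1),np.linalg.norm(e),"short dir",np.degrees(np.arctan2(e[1],e[0])))
l=w[2]-w[0];print("long dir",np.degrees(np.arctan2(-l[1],-l[0])))
d=np.array([-u[1],u[0]]); d=d if d[0]<0 else -d
print("centre",(w[0]+w[1])/2+d*68)
E
```

```text
[[556.4  30.1]
 [538.6 -55.4]
 [454.5  52.2]] 87.35171131765544 short dir 78.20274691913686
long dir -12.224724888170776
centre [480.95021226   1.2613558 ]
```

```bash
python3 -m jog '[[[-1,-0.5,0,-0.25,0.4],[-1,-0.05,0.1,0,0],[-1,0,0.2,0,0],[-1,0,0,0,0],[-1,0,0,0,0]]]'|grep posi
python3 -c "
from h import *
go(.4823,.0003,-.009,78)"
```

```text
position: [0.4811, -0.0016, 0.0495]
t 40.45 pos [ 0.4811 -0.0016  0.0495] jaw -101.9 gap 0.0598 F [ 0.   0.3 -3.6] units x,y,z [-0.06  1.95 -0.09] turn 0.01 (tool y down) q7 -113
```

```bash
python3 -m jog '[[[-1,-0.06,0.3,-0.08,0],[-1,0,0.4,0,0],[-1,0,0.4,0,0],[-1,0,0.1,0,0],[-1,0,0,0,0]]]'|grep posi
python3 -c "
from h import *
go(.4823,.0003,-.009,78)"
```

```text
position: [0.4816, -0.0003, 0.0094]
t 40.87 pos [ 4.816e-01 -3.000e-04  9.400e-03] jaw -101.9 gap 0.0599 F [-0.3 -0.4 -2.9] units x,y,z [-0.03  0.61 -0.03] turn 0.02 (tool y down) q7 -115
```

```bash
python3 -m jog '[[[-1,-0.03,0.2,-0.02,0],[-1,0,0.2,0,0],[-1,0,0.1,0,0],[-1,0,0,0,0],[-1,0,0,0,0]]]'|grep -v rot
python3 -c "
from h import *
go(.4823,.0003,-.0094,78)"
```

```text
time_s: 41.28
position: [0.4822, 0.0001, -0.0072]
force: [0.2, 0.1, -2.9]
finger_gap: 0.0597
t 41.28 pos [ 4.822e-01  1.000e-04 -7.200e-03] jaw -101.9 gap 0.0597 F [ 0.2  0.1 -2.9] units x,y,z [-0.    0.07 -0.01] turn 0.02 (tool y down) q7 -116
```

```bash
python3 -m jog '[[[-1,0,0.07,0,0],[-1,0,0,0,0],[-1,0,0,0,0],[1,0,0,0,0],[1,0,0,0,0]]]'|grep -v rot
python3 -m jog '[[[1,0,0,0,0],[1,0,0,0,0],[1,0,0,0,0],[1,0,0,0,0],[1,0,0,0,0]]]'|grep -v rot
python3 -m jog '[[[1,0,-0.1,0,0],[1,0,-0.3,0,0],[1,0,-0.6,0,0],[1,0,-0.8,0,0],[1,0,-0.9,0,0]]]'|grep -v rot
python3 -m jog '[[[1,0,-0.9,0,0],[1,0.3,-0.9,0,0],[1,0.5,-0.3,0,0],[1,0.3,0,0,0],[1,0,0,0,0]]]'|grep -v rot
python3 - <<'E'
from h import *
o=sensors.get_obs()
p,d=vision.read_camera("wrist")
s,_=vision.read_camera("scene");cv2.imwrite("pics/s19.png",s)
C=cloud("wrist",d,o);m=(C[...,2]>.033)&(C[...,2]<.048)&(np.hypot(C[...,0]-.48,C[...,1])<.08)
print(m.sum(),cv2.minAreaRect((C[m][:,:2]*1000).astype(np.float32)),np.percentile(C[m][:,2],[5,50,95]))
p,d=vision.read_camera("top");cv2.imwrite("pics/t19.png",p)
C=cloud("top",d)
for n,c,z0,z1,r in[("can",(.66,-.19),.043,.056,.03),("box",(.656,.175),.02,.035,.045),("dish",(.438,.293),.018,.032,.05)]:
    m=(C[...,2]>z0)&(C[...,2]<z1)&(np.hypot(C[...,0]-c[0],C[...,1]-c[1])<r);w=(C[m][:,:2]*1000).astype(np.float32)
    if len(w)>5: print(n,len(w),cv2.minAreaRect(w),np.median(C[m][:,2]))
E
```

```text
time_s: 41.7
position: [0.4839, 0.0003, -0.0075]
force: [0.1, 0.1, 0.2]
finger_gap: 0.0669
time_s: 42.12
position: [0.4849, 0.0002, -0.0067]
force: [0.2, -0.5, 0.6]
finger_gap: 0.0862
time_s: 42.53
position: [0.4818, 0.0012, 0.0738]
force: [1.5, 0.7, -0.4]
finger_gap: 0.087
time_s: 42.95
position: [0.4532, 0.01, 0.1506]
force: [0.1, -0.4, 0.1]
finger_gap: 0.087
6265 ((481.85601806640625, 1.8701820373535156), (61.17652893066406, 107.17259979248047), 78.10437774658203) [0.04181734 0.04300126 0.04418271]
can 91 ((659.5656127929688, -191.9705810546875), (26.717267990112305, 27.220064163208008), 42.507503509521484) 0.049470955830545726
box 224 ((656.0166015625, 171.41693115234375), (39.869380950927734, 38.27728271484375), 2.2083113193511963) 0.027970509317183923
dish 448 ((437.3196105957031, 290.5091552734375), (61.92012405395508, 59.9420166015625), 65.19456481933594) 0.025291014591106387
```

View pics/s19.png

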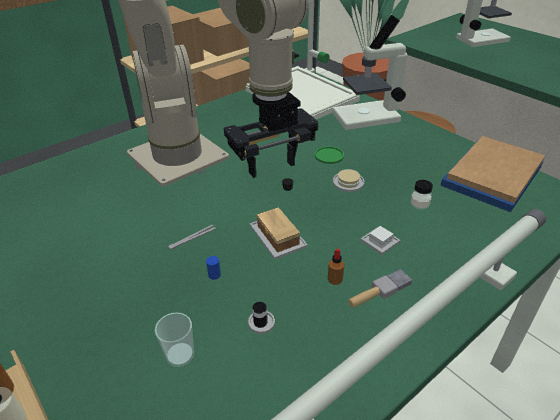

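View pics/t19.png

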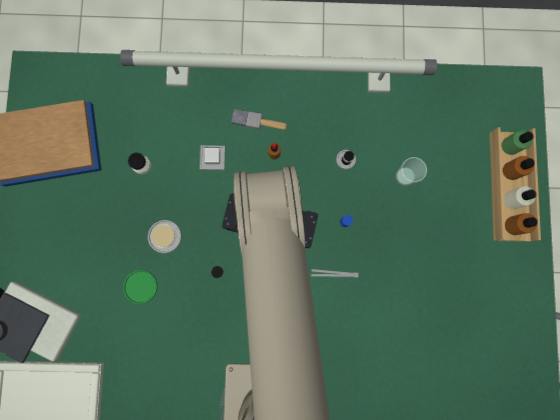

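All four things sit in their trays. The slide box is at (278,230) in the scene view, within 2 mm and 0.2° of its tray. The dropper and beaker are standing and the gripper is clear. Handing in.

```bash
python3 -c "
from plant import robot
print(robot.sign_off())"
```

```text
the job is handed in; nothing more can be done
None
```

I took the pile apart from the top down and set all four things in their grey trays in the order asked. I handed in at about 43 s of the 106 s allowed; no verdict was reported.

**Last checks:** by camera depth, everything is upright, flat and released.

| Thing | Off its tray's centre | Limit | Turn off its tray |
|---|---|---|---|
| Canister | about 2–3 mm | 10 mm | – |
| Cover-glass box | 1–4 mm | 13 mm | below 1° |
| Dish | 1–2 mm | 11 mm | – |
| Slide box | about 2 mm | 15 mm | 0.1–0.3° |

The dropper bottle and the beaker are still standing and the gripper is clear of everything.

**What failed or disagreed:**
- **First grip missed:** the first try at the canister closed on nothing. The real fingertips end about 28 mm behind the reported TCP. The scene and wrist cameras agreed on this, so I corrected every later grip height, and the pile was not disturbed.
- **Cameras differ slightly:** they disagree by about 3 mm along y for the cover-glass box and the dish. Wrist depth read the slide box's top 2 mm high, at 43 mm instead of 41. All of this is within the limits.

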